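# Weigh a set of machined parts on the workshop balance

## Robot

A 6-joint arm with a two-finger parallel gripper is mounted at the origin on the work surface. World frame = base frame: x ahead of the robot, y to its left, z up, the work surface at z = 0. Lengths are in m, angles in degrees, forces in N, time in s.
With the tool pointing down it reaches from about 0.4 to 0.825 m from the base axis. Payload 7 kg.
Tool frame: the origin (TCP) lies midway between the tips of the shut fingers; the grasp point (between the pads) lies 19 mm behind it; z points along the fingers, y is the direction in which the jaws open and shut (so a half turn about z gives the same grasp; the last joint's range is limited). The gripper opens to 88 mm and grips with 3 to 60 N. Pads are 19 mm wide; open, the fingers measure 130 mm over their backs; the gripper's body (78 mm by 193 mm) begins 47 mm behind the grasp point.
Start: joints at [-53.623, 20.546, 0.682, 0, -70.136, -16.507], TCP at [0.229, -0.635, 0.227] pointing down, gripper open.
Joint ranges: [-176.03, 176.03], [-82.01, 121.73], [-58.28, 71.71], [-173.87, 95.51], [-174.79, -0.11], [-173.66, 173.66]. Speed limits (degrees/s): [136.94, 136.94, 172.46, 180, 180, 180].

## Interface

Orientations are given as [roll, pitch, yaw] about the fixed x, y, z axes, in that order (R = Rz(yaw) Ry(pitch) Rx(roll)).
In Python, from plant import get_state, capture, close_job gives the robot as it stands.
- The arm moves only by the tool apply_moves, never from a script. Its argument "commands" is a list of rows, each an object with "grip": the opening, from 0 (shut) to 1 (fully open); "dp": the shift along the tool's x, y, z in mm, a list of three; "yaw": the turn about the tool's z in rad. A call has 1 to 12 rows; each row is the pose to reach, as a shift and turn from the pose commanded when the call began, along the tool's axes at that moment; what a row does not reach only later rows make up. A row lasts 1/8 s, in which the tool goes at most 62.5 mm and 10.7 degrees, less where a joint would pass 70% of its speed; a pose out of reach is approached as far as the arm can. A call with a gripper value outside its range is refused whole. The fingers move at their own pace and stop on an object; "newtons" is the grip in N (left out, the last holds). Time passes only in rows, so rows that repeat a pose let the fingers close. It gives the time, the measured TCP pose, the force and the opening at its end, in the units of the state.
- get_state(): the state, without advancing time (a new reading comes with each control period).
- capture(name): name is "scene" or "side" or "wrist"; returns a dict with "color" (480x640x3 uint8, red, green, blue), "camera_matrix" (3x3 intrinsics, pixels), "xyz" and "rotation" of the camera in the world; the wrist camera has in their place "T_tool_cam" (4x4, takes a point from camera to tool coordinates, whose origin is the TCP and whose axes are the flange's). Camera axes: x right, y up, looking along -z (the intrinsics and any distortion apply to the point x, -y, -z); pixel columns grow to the right and rows downward; lengths in m; the calibration is good to about 2 mm. The wrist camera is an equidistant fisheye: a pixel r from the principal point sees the ray r / f radians off the axis. A picture is of the moment at which its call begins: read the wrist's pose just before it. There is no depth.
- close_job(): hands the job in, once; it reports no verdict.
The state is a dict: "time_s": time; "joints": joint angles; "qd": joint speeds; "joint_torque": joint torques, N m; "tcp_pos": TCP position; "eef_rot": TCP orientation; "contact_force": force on the tool from outside, world axes, zero at the start; "moment": the same for the moment, N m; "gripper_width": finger opening in m.
Only numpy, scipy, OpenCV 4.12 (cv2) and the standard library are available. Lean on these libraries where they do the work, as an engineer would, in place of code of your own. Each camera call takes 0.05 s, during which the arm holds its last target.

## Task

Weigh the machined parts together on the balance: with the beam still locked, set every part lying on the bench upright on the part pan (some of the four kinds may be missing today), then turn the lock handle fully to free so that the beam drops. Only then stand hexagonal weights (two of 600 g, one of 400 g, one of 200 g, the larger the heavier) on the other pan, changing them as needed, until the free beam stays level with nothing touching it, and finally turn the handle fully back to locked, leaving parts and weights on their pans. Do not disturb the other things on the bench.

Things in the scene. Friction and masses are not known exactly. Their poses are not given: they have to be found in the camera images.
- pulley: steel belt pulley: round body 60 mm diameter, 28 mm high, with a 24 mm diameter, 34 mm tall stub on top to grip (62 mm high in all); origin at the centre of its underside, z up the stub. May be absent. Its weight is not known
- flange: steel flange: thin disc 72 mm diameter, 8 mm thick, with a 24 mm diameter, 46 mm tall stub on top to grip (54 mm in all); origin at the centre of its underside, z up the stub. May be absent. Its weight is not known
- gear_blank: steel gear blank: disc 66 mm diameter, 17 mm thick, with a 28 mm diameter, 36 mm tall hub on top to grip (53 mm in all); origin at the centre of its underside, z up the hub. May be absent. Its weight is not known
- housing: steel bearing housing: foot 84 mm (its x) by 52 mm (its y), 13 mm thick, with an upright block 44 mm (x) by 28 mm (y), 47 mm tall on its middle to grip across y (60 mm in all); origin at the centre of its underside, z up. May be absent. Its weight is not known. Any parts weigh 0.75 to 1.85 kg together, and some set of the weights always levels them
- weight_600a: 600 g weight, one of the two largest: dark iron hexagon 54 mm over corners, 38 mm high, with a 22 mm diameter, 34 mm tall knob on top (72 mm in all); origin at the centre of its underside, z up
- weight_600b: second 600 g weight, the same as weight_600a
- weight_400: 400 g weight: dark iron hexagon 46 mm over corners, 29 mm high, with a 22 mm diameter, 34 mm tall knob on top (63 mm in all); origin at the centre of its underside, z up
- weight_200: 200 g weight, the smallest: dark iron hexagon 38 mm over corners, 16 mm high, with a 22 mm diameter, 34 mm tall knob on top (50 mm in all); origin at the centre of its underside, z up
- balance: the fixed balance, standing on the bench; origin on the bench under its middle. Its y axis runs along the beam towards the part pan, its -x side (where the handle is) looks to the robot. A pointer before a white scale plate stands at its far side, 113 mm from the middle, up to 0.21 m above the bench
- part_pan (a point): centre of the upper face of the part pan, a flat tray 180 mm (x) by 160 mm (y) with a rim 8 mm high above that face, on the balance's +y side (robot's left), 99 mm above the bench when level; axes as the balance's. The pan moves straight up and down and never tilts; where on the pan a load stands does not matter
- weight_pan (a point): centre of the upper face of the weight pan, the same tray on the balance's -y side (robot's right); the pans' centres are 220 mm apart
- beam (a joint): beam angle in rad: 0 is level, positive when the part pan is low, stops at -0.13 and 0.13. When free it tilts 0.06 rad for every 200 g of difference between the pans (0.11 m from the pivot, so the pans then stand 6.6 mm up and down), and settles in about 1.5 s. Level means within 0.02 rad
- lock_handle (a joint): lock handle angle in rad: 0 is locked (the beam is held level), 1.4 is free; it turns counter-clockwise seen from above towards free, about a vertical axis. It has a firm stop at either end, takes about 0.3 to 0.5 N m to turn and stays where it is left; on the way to free it lowers the beam
- lock_grip (a point): point on the handle's turning axis at the height to grip, 73 mm above the bench; the handle is an upright bar 90 mm long (this point's x axis, which turns with it), 16 mm thick (y), from 47 to 93 mm above the bench. 150 mm from the balance's middle, on the robot's side
- spray_can: bystander: plain metal can, 60 mm diameter, 170 mm high
- oil_filter: bystander: white filter canister, 72 mm diameter, 75 mm high
- grease_jar: bystander: grey jar, 70 mm diameter, 80 mm high
- wrench: bystander: wrench 200 mm long, lying
- screwdriver: bystander: screwdriver 200 mm long, lying
- socket: bystander: steel socket, 32 mm diameter, 50 mm high, standing
- carton: bystander: cardboard box 90 x 50 x 45 mm

How it is judged (in metres and radians):
On the way, in this order (a step that is already met when the one before it is completed fails the run):
1. all the parts stand on the part pan, released, with the beam still locked and no weight on either pan (horizontal distance between each of pulley, flange, gear_blank, housing and part_pan below 0.095 m and z of pulley in the frame of part_pan between -0.005 and 0.012 m and angle between each of pulley, flange, gear_blank, housing's own z axis and vertical below 0.2 rad and linear speed of each of pulley, flange, gear_blank, housing below 0.05 m/s and z of flange in the frame of part_pan between -0.005 and 0.012 m and z of gear_blank in the frame of part_pan between -0.005 and 0.012 m and z of housing in the frame of part_pan between -0.005 and 0.012 m and horizontal distance between each of weight_600a, weight_600b, weight_400, weight_200 and part_pan above 0.105 m and horizontal distance between each of weight_600a, weight_600b, weight_400, weight_200 and weight_pan above 0.105 m and value of joint lock_handle below 0.12 rad and contact force between the fingers and anything else below 0.3 N and contact force between the arm and balance below 0.3 N), for 0.3 s.
2. the handle is turned to free and the loaded part pan drops, with no weight on yet (horizontal distance between each of pulley, flange, gear_blank, housing and part_pan below 0.095 m and z of pulley in the frame of part_pan between -0.005 and 0.012 m and angle between each of pulley, flange, gear_blank, housing's own z axis and vertical below 0.2 rad and linear speed of each of pulley, flange, gear_blank, housing below 0.05 m/s and z of flange in the frame of part_pan between -0.005 and 0.012 m and z of gear_blank in the frame of part_pan between -0.005 and 0.012 m and z of housing in the frame of part_pan between -0.005 and 0.012 m and horizontal distance between each of weight_600a, weight_600b, weight_400, weight_200 and weight_pan above 0.105 m and value of joint lock_handle above 1.28 rad and value of joint beam above 0.05 rad), for 0.2 s.
3. free beam level (within 0.022 rad) and still with the parts on one pan and weights on the other, nothing touched (horizontal distance between each of pulley, flange, gear_blank, housing and part_pan below 0.095 m and z of pulley in the frame of part_pan between -0.005 and 0.012 m and angle between each of pulley, flange, gear_blank, housing's own z axis and vertical below 0.2 rad and linear speed of each of pulley, flange, gear_blank, housing below 0.05 m/s and z of flange in the frame of part_pan between -0.005 and 0.012 m and z of gear_blank in the frame of part_pan between -0.005 and 0.012 m and z of housing in the frame of part_pan between -0.005 and 0.012 m and horizontal distance between each of weight_600a, weight_600b, weight_400, weight_200 and part_pan above 0.105 m and ((horizontal distance between weight_600a and weight_pan below 0.095 m and z of weight_600a in the frame of weight_pan between -0.005 and 0.012 m and angle between weight_600a's own z axis and vertical below 0.2 rad) or (horizontal distance between weight_600b and weight_pan below 0.095 m and z of weight_600b in the frame of weight_pan between -0.005 and 0.012 m and angle between weight_600b's own z axis and vertical below 0.2 rad) or (horizontal distance between weight_400 and weight_pan below 0.095 m and z of weight_400 in the frame of weight_pan between -0.005 and 0.012 m and angle between weight_400's own z axis and vertical below 0.2 rad) or (horizontal distance between weight_200 and weight_pan below 0.095 m and z of weight_200 in the frame of weight_pan between -0.005 and 0.012 m and angle between weight_200's own z axis and vertical below 0.2 rad)) and value of joint lock_handle above 1.28 rad and value of joint beam between -0.022 and 0.022 rad and velocity of joint beam between -0.03 and 0.03 rad/s and contact force between the fingers and anything else below 0.3 N and contact force between the arm and balance below 0.3 N), for 0.8 s.
4. the handle is turned back to locked (value of joint lock_handle below 0.12 rad), for 0.2 s.
At the end, for the whole second after the job is handed in: Every part present stands upright at rest on the part pan, weights stand on the weight pan and none on the part pan, the handle is locked (within 0.12 rad of its stop) and the beam level (within 0.022 rad); before locking, the free beam stayed level for 0.8 s untouched (horizontal distance between each of pulley, flange, gear_blank, housing and part_pan below 0.095 m and z of pulley in the frame of part_pan between -0.005 and 0.012 m and angle between each of pulley, flange, gear_blank, housing's own z axis and vertical below 0.2 rad and linear speed of each of pulley, flange, gear_blank, housing below 0.05 m/s and z of flange in the frame of part_pan between -0.005 and 0.012 m and z of gear_blank in the frame of part_pan between -0.005 and 0.012 m and z of housing in the frame of part_pan between -0.005 and 0.012 m and horizontal distance between each of weight_600a, weight_600b, weight_400, weight_200 and part_pan above 0.105 m and ((horizontal distance between weight_600a and weight_pan below 0.095 m and z of weight_600a in the frame of weight_pan between -0.005 and 0.012 m and angle between weight_600a's own z axis and vertical below 0.2 rad) or (horizontal distance between weight_600b and weight_pan below 0.095 m and z of weight_600b in the frame of weight_pan between -0.005 and 0.012 m and angle between weight_600b's own z axis and vertical below 0.2 rad) or (horizontal distance between weight_400 and weight_pan below 0.095 m and z of weight_400 in the frame of weight_pan between -0.005 and 0.012 m and angle between weight_400's own z axis and vertical below 0.2 rad) or (horizontal distance between weight_200 and weight_pan below 0.095 m and z of weight_200 in the frame of weight_pan between -0.005 and 0.012 m and angle between weight_200's own z axis and vertical below 0.2 rad)) and value of joint lock_handle below 0.12 rad and value of joint beam between -0.022 and 0.022 rad).
It fails at once if another thing on the bench (can, filter, jar, wrench, screwdriver, socket, carton) moved by more than 30 mm (distance of any of spray_can, oil_filter, grease_jar, wrench, screwdriver, socket, carton from where it was at the start of the episode above 0.03 m).
Of pulley, flange, gear_blank, housing only 2 to 3 are there at a start; the rules pass over those that are not, and their reading is None.
At some moment in a run one of pulley, flange, gear_blank, housing, weight_600a, weight_600b, weight_400, weight_200 may be knocked a few centimetres aside while the robot is not near it.
It also fails if it takes over 210 s, if anything falls off the work surface, if the arm or the gripper's body presses on something with over 40 N, if the wrist force passes 120 N, or if a joint passes its speed limit or range.

## Working session

There is one attempt and no reset: what is moved stays moved. The work goes in short steps, Python scripts to look and compute and a tool call to move; the robot and the scene stay as the last step left them, time stands still between calls to the robot, and variables do not carry over. Pictures are saved under pics/ and viewed, and the job is handed in when it is done.

Besides the shell and the picture viewer there is one more tool, called after "Request:" by a JSON object that holds its "op" and its "data". apply_moves: Moves the arm, as the interface text tells. Its arguments: {"type":"object","properties":{"commands":{"type":"array","items":{"type":"object","properties":{"grip":{"type":"number"},"dp":{"type":"array","items":{"type":"number"}},"yaw":{"type":"number"}}}},"newtons":{"type":"number"}},"required":["commands"]}

```bash
mkdir -p pics; ls; cat > h.py <<'E'
import numpy as np, cv2
from plant import get_state, capture
from scipy.spatial.transform import Rotation as R
def snap(n,f):
    s=get_state(); c=capture(n)
    cv2.imwrite('pics/'+f,c['color'][:,:,::-1]); 
    c['state']=s; np.save('pics/'+f+'.npy',c,allow_pickle=True); return c
def load(f): return np.load('pics/'+f+'.npy',allow_pickle=True).item()
E
python3 - <<'E'
from h import *
for n in('scene','side','wrist'):
    c=snap(n,n+'0.png'); print({k:v for k,v in c.items() if k not in('color',)})
E
```

```text
pics
{'camera_matrix': array([[505.23334651,   0.        , 318.06465444],
       [  0.        , 505.23334651, 237.60024498],
       [  0.        ,   0.        ,   1.        ]]), 'xyz': array([0.96644205, 0.35060161, 1.01334018]), 'rotation': array([ 30.67260394,   0.49600191, 128.87163538]), 'state': {'time_s': 0.0, 'joints': array([-5.36227248e+01,  2.05911967e+01,  6.34449940e-01, -2.05597462e-02,
       -7.01340359e+01, -1.65061663e+01]), 'qd': array([ 0.03942282, -0.09868787,  0.0161662 , -0.00234021,  0.04521291,
       -0.09122942]), 'joint_torque': array([ 8.41993005e-04, -5.82717955e+01,  2.93066114e+01,  6.99734107e+00,
        6.89045613e-03, -2.41413736e-04]), 'tcp_pos': array([ 0.22924835, -0.63437393,  0.22562911]), 'eef_rot': array([ 1.79907467e+02, -7.26462129e-03, -1.60135887e+02]), 'contact_force': array([ 0.09864038, -1.16059772, -0.0981045 ]), 'moment': array([0.01713209, 0.03826478, 0.02519233]), 'gripper_width': 0.08748463899377325}}
{'camera_matrix': array([[457.14567483,   0.        , 325.15291164],
       [  0.        , 457.14567483, 238.49918185],
       [  0
[... 1343 characters left out ...]
    1.00000000e+00]]), 'state': {'time_s': 0.1, 'joints': array([-5.36228777e+01,  2.05871177e+01,  6.41150556e-01, -1.83781873e-02,
       -7.01364370e+01, -1.65066609e+01]), 'qd': array([-0.02190951, -0.01723535,  0.2165437 , -0.01423885, -0.0426499 ,
       -0.05648769]), 'joint_torque': array([-4.54158826e-04, -5.84162521e+01,  2.93749273e+01,  7.01536685e+00,
        1.01467530e-02, -9.03086902e-05]), 'tcp_pos': array([ 0.2292639 , -0.63442077,  0.22573293]), 'eef_rot': array([ 1.79916083e+02, -6.84969771e-03, -1.60135791e+02]), 'contact_force': array([-0.81407345, -0.55199146,  0.46680699]), 'moment': array([ 0.01731354, -0.01423647,  0.0048452 ]), 'gripper_width': 0.0875464436729814}}
```

View pics/scene0.png

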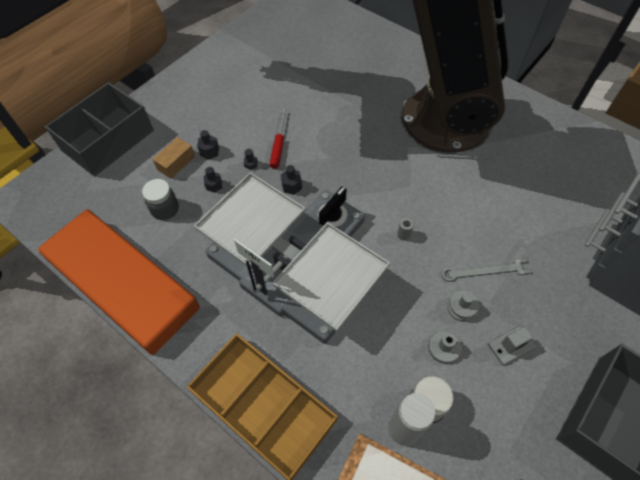

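View pics/side0.png

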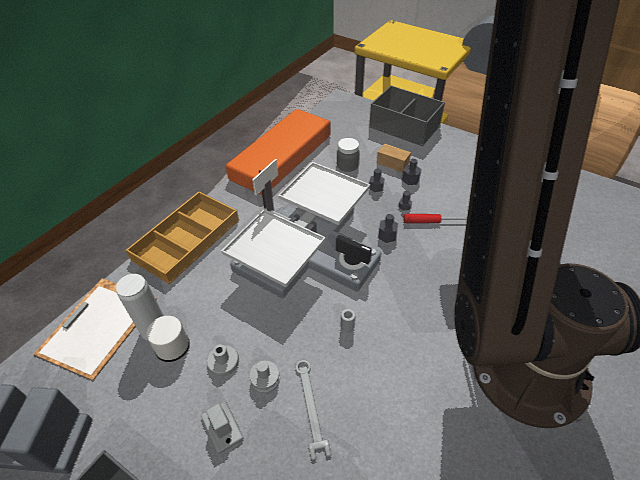

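View pics/wrist0.png

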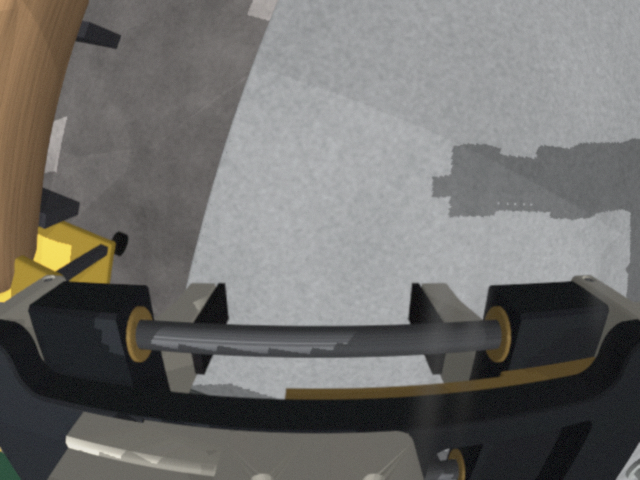

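```bash
cat >> h.py <<'E'
def rays(c,uv):
    uv=np.atleast_2d(np.float64(uv)); K=c['camera_matrix']
    if 'T_tool_cam' in c:
        q=(uv-K[:2,2])/K[0,0]; r=np.linalg.norm(q,axis=1)+1e-12
        d=np.c_[q/r[:,None]*np.sin(r)[:,None],np.cos(r)]
        d=d*[1,-1,-1]; s=c['state']; T=c['T_tool_cam']; Rt=R.from_euler('xyz',s['eef_rot'],degrees=True).as_matrix()
        return s['tcp_pos']+Rt@T[:3,3], d@(Rt@T[:3,:3]).T
    q=(uv-K[:2,2])/K[0,0]; d=np.c_[q[:,0],-q[:,1],-np.ones(len(q))]
    return c['xyz'], d@R.from_euler('xyz',c['rotation'],degrees=True).as_matrix().T
def pl(c,uv,z):
    o,d=rays(c,uv); return o+d*((z-o[2])/d[:,2])[:,None]
def proj(c,P):
    P=np.atleast_2d(P); K=c['camera_matrix']
    if 'T_tool_cam' in c:
        s=c['state']; T=c['T_tool_cam']; Rt=R.from_euler('xyz',s['eef_rot'],degrees=True).as_matrix()
        p=((P-s['tcp_pos'])@Rt-T[:3,3])@T[:3,:3]; p=p*[1,-1,-1]
        h=np.hypot(p[:,0],p[:,1])+1e-12; th=np.arctan2(h,p[:,2])
        return K[:2,2]+K[0,0]*p[:,:2]/h[:,None]*th[:,None]
    p=(P-c['xyz'])@R.from_euler('xyz',c['rotation'],degrees=True).as_matrix()
    return K[:2,2]+K[0,0]*np.c_[p[:,0],-p[:,1]]/-p[:,2:]
def crop(f,x0,y0,w,h,k,out):
    im=cv2.imread('pics/'+f)[y0:y0+h,x0:x0+w]; im=cv2.resize(im,None,fx=k,fy=k,interpolation=cv2.INTER_CUBIC)
    for i in range(0,w,20): cv2.putText(im,str(x0+i),(i*k,8),0,.3,(0,255,255),1); cv2.line(im,(i*k,10),(i*k,14),(0,255,255),1)
    for i in range(0,h,20): cv2.putText(im,str(y0+i),(0,i*k+3),0,.3,(0,255,255),1)
    cv2.imwrite('pics/'+out,im)
E
python3 - <<'E'
from h import *
crop('scene0.png',380,210,190,150,4,'a1.png')
crop('side0.png',180,320,160,140,5,'a2.png')
crop('scene0.png',140,120,250,190,3,'a3.png')
crop('side0.png',210,120,250,180,3,'a4.png')
E
```

```text
(no output)
```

View pics/a1.png

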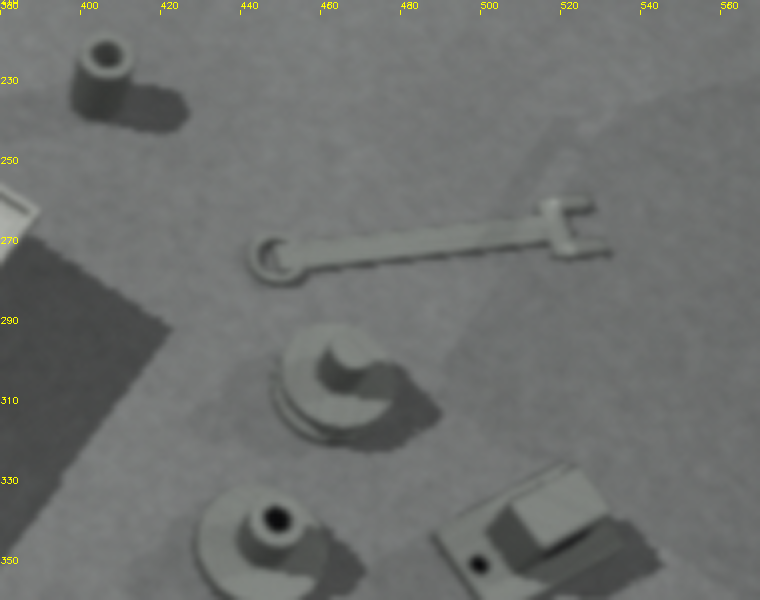

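View pics/a2.png

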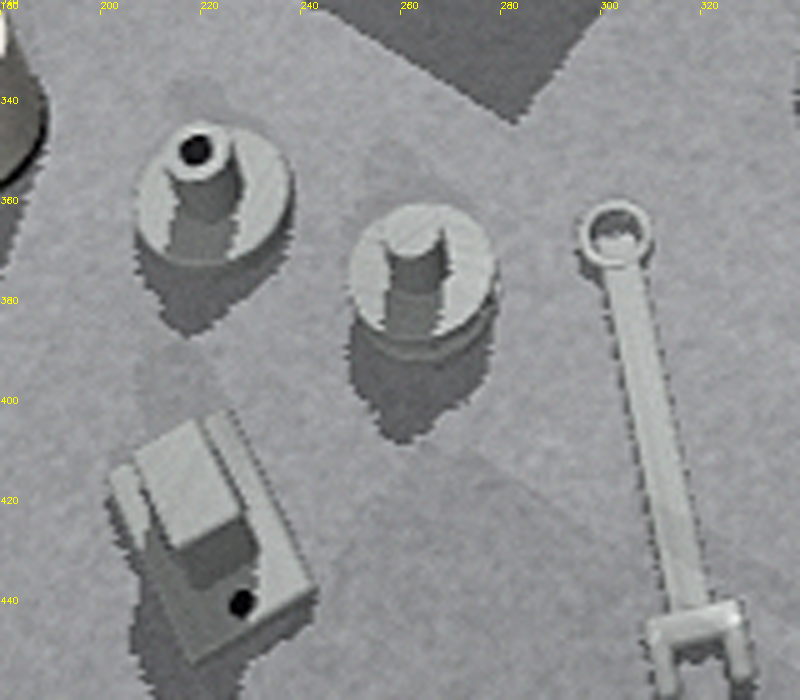

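View pics/a3.png

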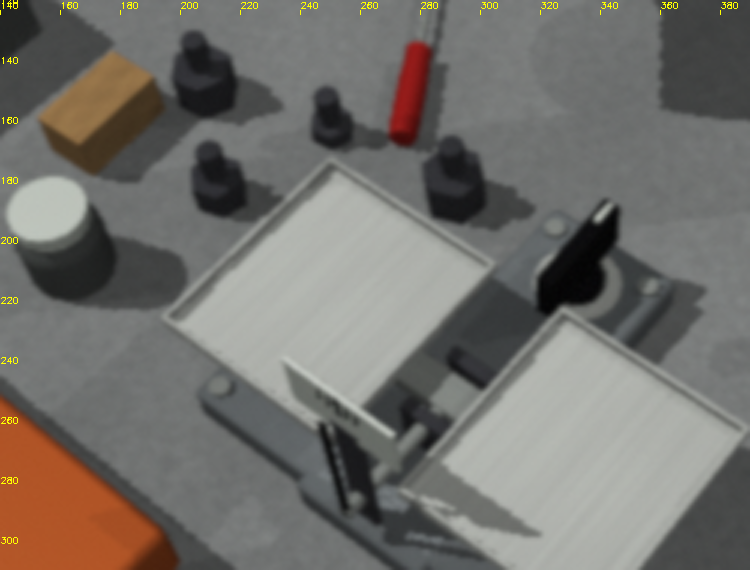

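View pics/a4.png

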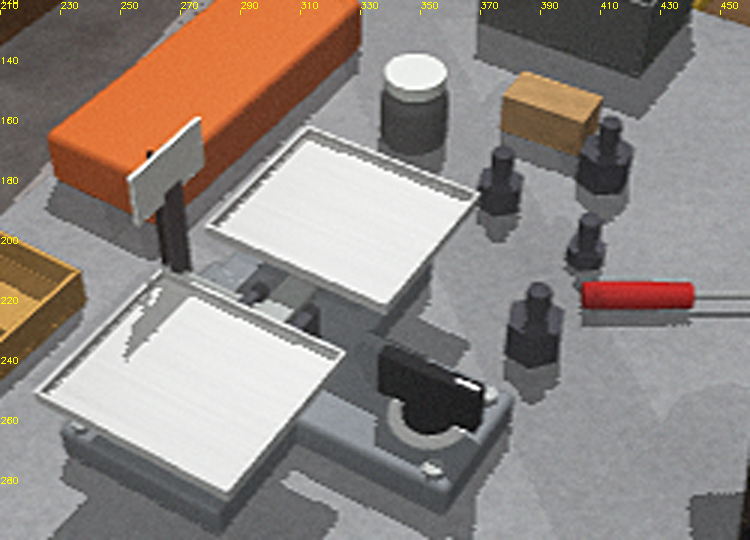

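```bash
python3 - <<'E'
from h import *
S=load('scene0.png');D=load('side0.png')
def tri(a,b):
    o1,d1=rays(S,a);o2,d2=rays(D,b);d1=d1[0];d2=d2[0]
    A=np.c_[d1,-d2];t=np.linalg.lstsq(A,o2-o1,rcond=None)[0]
    p,q=o1+t[0]*d1,o2+t[1]*d2
    return (p+q)/2,np.linalg.norm(p-q)
np.set_printoptions(precision=4,suppress=True)
for n,a,b in[('A',(449.3,339.5),(219.2,349.8)),('B',(468.2,296.8),(262.6,367.4)),('H',(520,337),(217.4,416.6)),
 ('w1',(204.7,133),(413.7,161)),('w2',(209.7,169.7),(377.7,171.3)),('w3',(249,151.3),(407,193.3)),('w4',(290.7,167.7),(390,216.7)),
 ('hnd',(333,206),(354,246)),
 ('socket',(406.5,223),(348,312)),('jar',(155,190),(348.5,145)),('can',(416.5,408),(132,286)),('filt',(434,396),(168,330))]:
    print(n,*tri(a,b))
c4=lambda l:[(x/3+210,y/3+120) for x,y in l]
W=pl(D,c4([(309,128),(480,197),(388,307),(205,226)]),.107);P=pl(D,c4([(345,351),(230,494),(35,392),(165,270)]),.107)
print(W,W.mean(0),P,P.mean(0))
c3=lambda l:[(x/3+140,y/3+120) for x,y in l]
print(pl(S,c3([(331,160),(497,264),(162,318),(565,308),(749,430)]),.107))
print('housing top D',pl(D,[(180+x/5,320+y/5) for x,y in[(133,453),(195,418),(243,512),(178,550)]],.06))
print('housing top S',pl(S,[(380+x/4,210+y/4) for x,y in[(511,503),(573,466),(609,511),(546,552)]],.06))
E
```

```text
A [0.5487 0.3346 0.0535] 0.0011289851317949336
B [0.4484 0.3177 0.058 ] 2.3474781101817723e-05
H [0.4585 0.4397 0.0559] 0.002270905062293075
w1 [ 0.4767 -0.4158  0.0711] 0.0008637937971553455
w2 [ 0.5465 -0.3307  0.0613] 0.00022927443901745058
w3 [ 0.4398 -0.3041  0.0497] 0.0007667686068909914
w4 [ 0.4279 -0.1771  0.0725] 0.0004898599656479115
hnd [ 0.4523 -0.0336  0.0777] 0.008346598984983642
socket [0.3751 0.1167 0.0553] 0.0038323330642912722
jar [ 0.6723 -0.3783  0.0733] 0.0005706492377916835
can [0.7303 0.3569 0.1646] 0.0018763979395836482
filt [0.6632 0.3659 0.0661] 0.008500488474011103
[[ 0.6895 -0.2164  0.107 ]
 [ 0.5115 -0.218   0.107 ]
 [ 0.508  -0.0619  0.107 ]
 [ 0.6894 -0.059   0.107 ]] [ 0.5996 -0.1388  0.107 ] [[ 0.5108 -0.0031  0.107 ]
 [ 0.5041  0.1566  0.107 ]
 [ 0.6854  0.1599  0.107 ]
 [ 0.6848  0.0017  0.107 ]] [0.5963 0.0788 0.107 ]
[[ 0.5168 -0.2185  0.107 ]
 [ 0.5116 -0.0605  0.107 ]
 [ 0.6946 -0.2164  0.107 ]
 [ 0.5105  0.001   0.107 ]
 [ 0.5096  0.1583  0.107 ]]
housing top D [[0.4807 0.4419 0.06  ]
 [0.4704 0.4196 0.06  ]
 [0.4324 0.4361 0.06  ]
 [0.443  0.459  0.06  ]]
housing top S [[0.4737 0.4205 0.06  ]
 [0.4374 0.4352 0.06  ]
 [0.4475 0.4597 0.06  ]
 [0.4853 0.4455 0.06  ]]
```

```bash
cat >> h.py <<'E'
def go(x,y,z,yaw,s=None):
    s=s or get_state(); p=s['tcp_pos']; Rt=R.from_euler('xyz',s['eef_rot'],degrees=True)
    d=Rt.inv().apply(np.array([x,y,z])-p)*1000
    dy=-(yaw-s['eef_rot'][2]+180)%360-180 if False else ((-(yaw-s['eef_rot'][2])+180)%360-180)
    print('t',round(s['time_s'],2),'tcp',p.round(4),'yaw',s['eef_rot'].round(2),'w',round(s['gripper_width'],4),'\n  dp',d.round(1),'yaw',round(np.radians(dy),3),'rows>=',np.linalg.norm(d)/62.5,abs(dy)/10.7)
E
python3 -c "
from h import *
go(.5487,.3346,.20,-180)"
```

```text
t 0.15 tcp [ 0.2293 -0.6345  0.2258] yaw [ 1.7993e+02 -1.0000e-02 -1.6014e+02] w 0.0877 
  dp [-629.7  802.8   26.8] yaw 0.347 rows>= 16.33121996837968 1.8565007124042603
```

Request:
{"op": "apply_moves", "data": {"commands": [{"grip": 1, "dp": [-630, 803, 27], "yaw": 0.347}, {"grip": 1, "dp": [-630, 803, 27], "yaw": 0.347}, {"grip": 1, "dp": [-630, 803, 27], "yaw": 0.347}, {"grip": 1, "dp": [-630, 803, 27], "yaw": 0.347}, {"grip": 1, "dp": [-630, 803, 27], "yaw": 0.347}, {"grip": 1, "dp": [-630, 803, 27], "yaw": 0.347}, {"grip": 1, "dp": [-630, 803, 27], "yaw": 0.347}, {"grip": 1, "dp": [-630, 803, 27], "yaw": 0.347}, {"grip": 1, "dp": [-630, 803, 27], "yaw": 0.347}, {"grip": 1, "dp": [-630, 803, 27], "yaw": 0.347}, {"grip": 1, "dp": [-630, 803, 27], "yaw": 0.347}, {"grip": 1, "dp": [-630, 803, 27], "yaw": 0.347}], "newtons": 30}}

```text
time_s: 1.65
tcp_pos: [0.4643, 0.0794, 0.2069]
eef_rot: [180.0, 0.0, -180.0]
contact_force: [1.2, -1.5, -0.3]
gripper_width: 0.0873
```

```bash
python3 -c "
from h import *
print(get_state()['joints'])
go(.5487,.3346,.20,-180)"
```

```text
[ 3.37426675e+01  1.83326781e+00 -2.58135725e+01  5.32617311e-03
 -6.23112754e+01 -1.23718212e+02]
t 1.65 tcp [0.4643 0.0794 0.2069] yaw [ 1.7998e+02  4.0000e-02 -1.7997e+02] w 0.0873 
  dp [-84.5 255.1   7.1] yaw 0.0 rows>= 4.30155617279481 0.002516126240954168
```

Request:
{"op": "apply_moves", "data": {"commands": [{"grip": 1, "dp": [-84, 255, 7], "yaw": 0}, {"grip": 1, "dp": [-84, 255, 7], "yaw": 0}, {"grip": 1, "dp": [-84, 255, 7], "yaw": 0}, {"grip": 1, "dp": [-84, 255, 7], "yaw": 0}, {"grip": 1, "dp": [-84, 255, 7], "yaw": 0}, {"grip": 1, "dp": [-84, 255, 7], "yaw": 0}, {"grip": 1, "dp": [-84, 255, 7], "yaw": 0}]}}

```text
time_s: 2.52
tcp_pos: [0.5478, 0.3312, 0.1996]
eef_rot: [-180.0, -0.0, 180.0]
contact_force: [-0.1, -0.9, -0.9]
gripper_width: 0.0877
```

```bash
python3 -c "
from h import *
go(.5487,.3346,.022,-180)
c=snap('wrist','w1.png'); print(proj(c,[[.5487,.3346,.053],[.4484,.3177,.06],[.4585,.4397,.06]]))"
```

```text
t 2.52 tcp [0.5478 0.3312 0.1996] yaw [-1.7998e+02 -3.0000e-02  1.7997e+02] w 0.0877 
  dp [ -1.    3.4 177.6] yaw -0.001 rows>= 2.842510124748143 0.003174607559145936
[[321.68839509 226.76932797]
 [300.46419455 105.80843686]
 [449.87887598 123.37453912]]
```

View pics/w1.png

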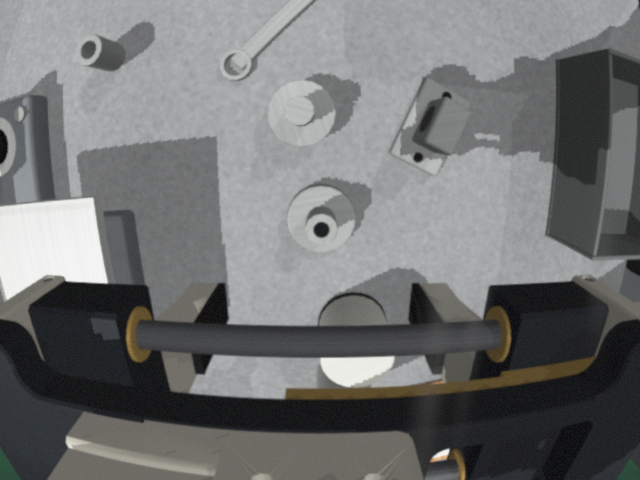

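Request:
{"op": "apply_moves", "data": {"commands": [{"grip": 1, "dp": [-1, 2, 60]}, {"grip": 0.8, "dp": [-1, 2, 120]}, {"grip": 0.8, "dp": [-1, 2, 160]}, {"grip": 0.8, "dp": [-1, 2, 177]}, {"grip": 0.8, "dp": [-1, 2, 177]}, {"grip": 0, "dp": [-1, 2, 177]}, {"grip": 0, "dp": [-1, 2, 177]}, {"grip": 0, "dp": [-1, 2, 177]}, {"grip": 0, "dp": [-1, 2, 177]}, {"grip": 0, "dp": [-1, 2, 177]}], "newtons": 45}}

```text
$.commands[0]: bad value
```

Request:
{"op": "apply_moves", "data": {"commands": [{"grip": 1, "dp": [-1, 2, 60], "yaw": 0}, {"grip": 0.8, "dp": [-1, 2, 120], "yaw": 0}, {"grip": 0.8, "dp": [-1, 2, 160], "yaw": 0}, {"grip": 0.8, "dp": [-1, 2, 177], "yaw": 0}, {"grip": 0.8, "dp": [-1, 2, 177], "yaw": 0}, {"grip": 0, "dp": [-1, 2, 177], "yaw": 0}, {"grip": 0, "dp": [-1, 2, 177], "yaw": 0}, {"grip": 0, "dp": [-1, 2, 177], "yaw": 0}, {"grip": 0, "dp": [-1, 2, 177], "yaw": 0}, {"grip": 0, "dp": [-1, 2, 177], "yaw": 0}], "newtons": 45}}

```text
time_s: 3.82
tcp_pos: [0.5492, 0.334, 0.023]
eef_rot: [-180.0, 0.0, 180.0]
contact_force: [-1.2, -0.9, 2.4]
gripper_width: 0.0272
```

```bash
python3 -c "
from h import *
go(.553,.119,.20,-180)"
```

```text
t 3.83 tcp [0.5492 0.334  0.023 ] yaw [-179.98    0.    180.  ] w 0.0272 
  dp [  -3.8 -215.1 -177. ] yaw -0.0 rows>= 4.457080522873909 0.0002076136518332541
```

Request:
{"op": "apply_moves", "data": {"commands": [{"grip": 0, "dp": [0, 0, -60], "yaw": 0}, {"grip": 0, "dp": [0, 0, -120], "yaw": 0}, {"grip": 0, "dp": [0, -20, -177], "yaw": 0}, {"grip": 0, "dp": [-4, -80, -177], "yaw": 0}, {"grip": 0, "dp": [-4, -140, -177], "yaw": 0}, {"grip": 0, "dp": [-4, -190, -177], "yaw": 0}, {"grip": 0, "dp": [-4, -215, -177], "yaw": 0}, {"grip": 0, "dp": [-4, -215, -177], "yaw": 0}, {"grip": 0, "dp": [-4, -215, -177], "yaw": 0}, {"grip": 0, "dp": [-4, -215, -177], "yaw": 0}]}}

```text
time_s: 5.08
tcp_pos: [0.5529, 0.12, 0.1992]
eef_rot: [-180.0, -0.0, -180.0]
contact_force: [0.6, -0.7, -6.3]
gripper_width: 0.0273
```

```bash
python3 -c "
from h import *
go(.553,.119,.125,-180)
print(get_state()['contact_force'])
c=snap('side','s1.png')
c=snap('scene','sc1.png')"
```

```text
t 5.08 tcp [0.5529 0.12   0.1992] yaw [-1.7999e+02 -5.0000e-02 -1.7996e+02] w 0.0273 
  dp [-0.1 -1.  74.2] yaw 0.001 rows>= 1.1876251382155114 0.0033980472879604445
[ 0.57349246 -0.68658332 -6.30244239]
```

View pics/s1.png

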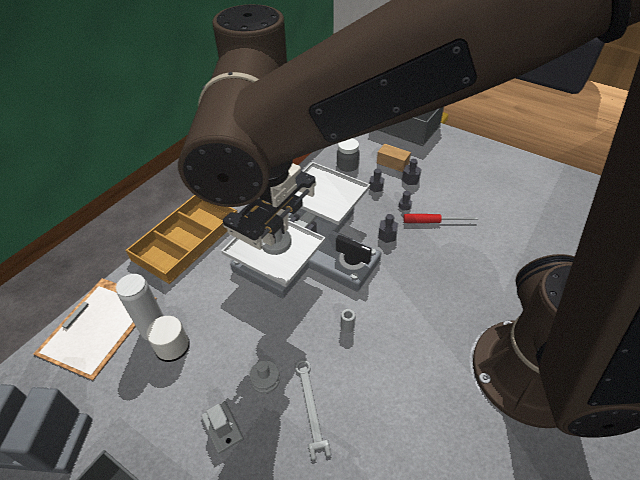

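Request:
{"op": "apply_moves", "data": {"commands": [{"grip": 0, "dp": [0, -1, 45], "yaw": 0}, {"grip": 0, "dp": [0, -1, 70], "yaw": 0}, {"grip": 0, "dp": [0, -1, 76], "yaw": 0}, {"grip": 0, "dp": [0, -1, 76], "yaw": 0}, {"grip": 0, "dp": [0, -1, 76], "yaw": 0}, {"grip": 0.55, "dp": [0, -1, 76], "yaw": 0}, {"grip": 0.55, "dp": [0, -1, 76], "yaw": 0}, {"grip": 0.55, "dp": [0, -1, 76], "yaw": 0}, {"grip": 0.55, "dp": [0, -1, 30], "yaw": 0}, {"grip": 0.55, "dp": [0, -1, -30], "yaw": 0}]}}

```text
time_s: 6.42
tcp_pos: [0.5525, 0.1178, 0.23]
eef_rot: [-179.9, -0.1, 180.0]
contact_force: [1.9, 1.3, 1.1]
gripper_width: 0.0483
```

```bash
python3 -c "
from h import *
go(.4484,.3177,.17,-180)
c=snap('scene','sc2.png');crop('sc2.png',300,180,260,190,3,'a5.png')"
```

```text
t 6.42 tcp [0.5525 0.1178 0.23  ] yaw [-1.7991e+02 -1.4000e-01  1.7999e+02] w 0.0483 
  dp [103.9 200.   60. ] yaw -0.0 rows>= 3.731445154718934 0.0010409925288041731
```

View pics/a5.png

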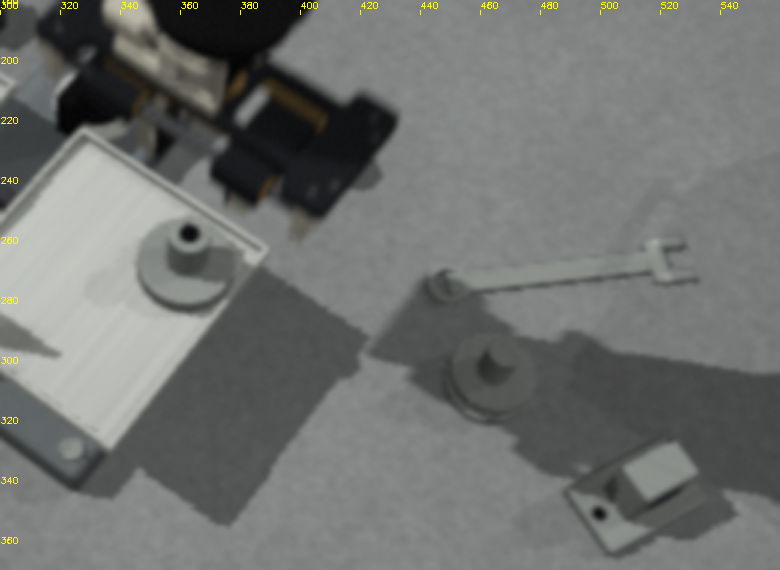

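Request:
{"op": "apply_moves", "data": {"commands": [{"grip": 0.7, "dp": [104, 200, 60], "yaw": 0}, {"grip": 0.7, "dp": [104, 200, 60], "yaw": 0}, {"grip": 0.7, "dp": [104, 200, 60], "yaw": 0}, {"grip": 0.7, "dp": [104, 200, 60], "yaw": 0}, {"grip": 0.7, "dp": [104, 200, 60], "yaw": 0}, {"grip": 0.7, "dp": [104, 200, 60], "yaw": 0}, {"grip": 0.7, "dp": [104, 200, 60], "yaw": 0}]}}

```text
time_s: 7.35
tcp_pos: [0.4498, 0.3176, 0.1702]
eef_rot: [180.0, 0.0, 179.9]
contact_force: [0.3, -0.5, 0.4]
gripper_width: 0.0614
```

```bash
python3 -c "
from h import *
go(.4484,.3177,.034,-180)
c=load('sc2.png'); print('gear',pl(c,(362.8,258),.152), 'pulley',proj(c,[.4484,.3177,.062]))
c=snap('wrist','w2.png'); print(proj(c,[[.4484,.3177,.062],[.4585,.4397,.06]]))"
```

```text
t 7.35 tcp [0.4498 0.3176 0.1702] yaw [1.7997e+02 3.0000e-02 1.7993e+02] w 0.0614 
  dp [  1.4   0.  136.2] yaw -0.001 rows>= 2.1788959463015747 0.006990798661488647
gear [[0.55512538 0.12061041 0.152     ]] pulley [[468.67570864 295.99613248]]
[[317.61434917 236.4215013 ]
 [469.77495479 247.99184786]]
```

View pics/w2.png

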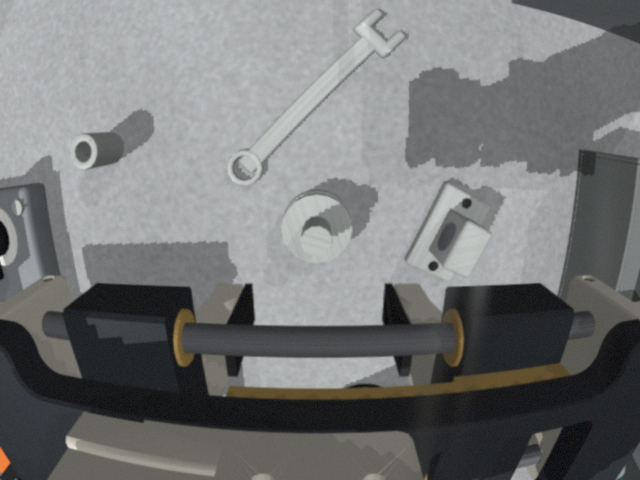

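Request:
{"op": "apply_moves", "data": {"commands": [{"grip": 0.7, "dp": [1, 0, 60], "yaw": 0}, {"grip": 0.7, "dp": [1, 0, 110], "yaw": 0}, {"grip": 0.7, "dp": [1, 0, 136], "yaw": 0}, {"grip": 0.7, "dp": [1, 0, 136], "yaw": 0}, {"grip": 0, "dp": [1, 0, 136], "yaw": 0}, {"grip": 0, "dp": [1, 0, 136], "yaw": 0}, {"grip": 0, "dp": [1, 0, 136], "yaw": 0}, {"grip": 0, "dp": [1, 0, 136], "yaw": 0}, {"grip": 0, "dp": [1, 0, 80], "yaw": 0}, {"grip": 0, "dp": [1, 0, 20], "yaw": 0}, {"grip": 0, "dp": [1, 0, -30], "yaw": 0}, {"grip": 0, "dp": [1, 0, -30], "yaw": 0}]}}

```text
time_s: 8.9
tcp_pos: [0.4495, 0.3199, 0.2039]
eef_rot: [179.7, 0.3, -180.0]
contact_force: [1.0, -0.0, -5.8]
gripper_width: 0.0229
```

```bash
python3 -c "
from h import *
go(.552,.040,.20,-180)
c=snap('scene','sc3.png');crop('sc3.png',300,180,260,190,3,'a6.png')"
```

```text
t 8.9 tcp [0.4495 0.3199 0.2039] yaw [ 179.65    0.27 -179.99] w 0.0229 
  dp [-102.5 -279.9    2.7] yaw 0.0 rows>= 4.7694814560183225 0.0011048224183271224
```

View pics/a6.png

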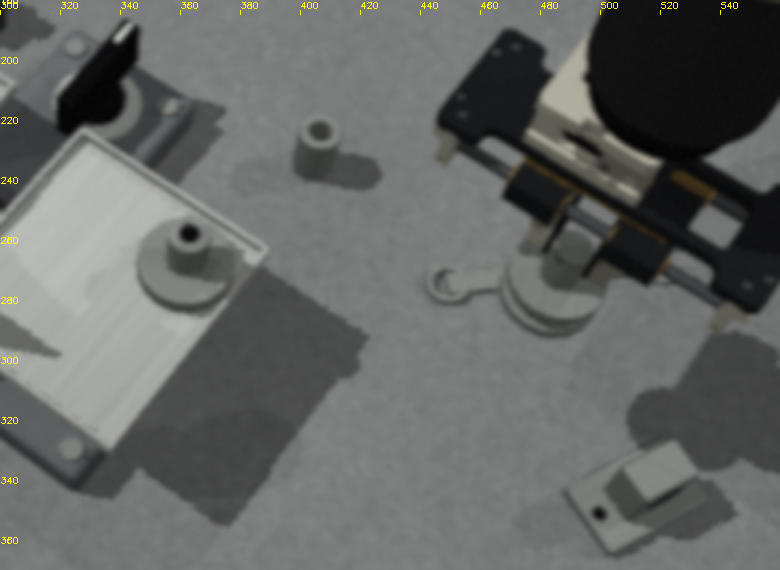

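Request:
{"op": "apply_moves", "data": {"commands": [{"grip": 0, "dp": [-102, -277, -20], "yaw": 0}, {"grip": 0, "dp": [-102, -277, -20], "yaw": 0}, {"grip": 0, "dp": [-102, -277, -20], "yaw": 0}, {"grip": 0, "dp": [-102, -277, -20], "yaw": 0}, {"grip": 0, "dp": [-102, -277, -20], "yaw": 0}, {"grip": 0, "dp": [-102, -277, -20], "yaw": 0}, {"grip": 0, "dp": [-102, -277, -20], "yaw": 0}, {"grip": 0, "dp": [-102, -277, -20], "yaw": 0}, {"grip": 0, "dp": [-102, -277, -20], "yaw": 0}]}}

```text
time_s: 10.07
tcp_pos: [0.5498, 0.0421, 0.2194]
eef_rot: [-180.0, -0.0, -179.9]
contact_force: [1.0, -0.5, -3.5]
gripper_width: 0.0229
```

```bash
python3 -c "
from h import *
go(.552,.043,.135,-180)
print(get_state()['contact_force'])"
```

```text
t 10.07 tcp [0.5498 0.0421 0.2194] yaw [-1.8000e+02 -3.0000e-02 -1.7992e+02] w 0.0229 
  dp [-2.2  0.9 84.4] yaw 0.001 rows>= 1.3513264306709163 0.00701988057106183
[ 1.00733919 -0.4821316  -3.46999758]
```

Request:
{"op": "apply_moves", "data": {"commands": [{"grip": 0, "dp": [-2, 1, 50], "yaw": 0}, {"grip": 0, "dp": [-2, 1, 78], "yaw": 0}, {"grip": 0, "dp": [-2, 1, 85], "yaw": 0}, {"grip": 0, "dp": [-2, 1, 85], "yaw": 0}, {"grip": 0, "dp": [-2, 1, 85], "yaw": 0}, {"grip": 0.5, "dp": [-2, 1, 85], "yaw": 0}, {"grip": 0.5, "dp": [-2, 1, 85], "yaw": 0}, {"grip": 0.5, "dp": [-2, 1, 85], "yaw": 0}, {"grip": 0.5, "dp": [-2, 1, 40], "yaw": 0}, {"grip": 0.5, "dp": [-2, 1, -20], "yaw": 0}, {"grip": 0.5, "dp": [-2, 1, -20], "yaw": 0}]}}

```text
time_s: 11.45
tcp_pos: [0.5549, 0.0428, 0.245]
eef_rot: [179.9, 0.5, -180.0]
contact_force: [1.0, 0.9, -1.4]
gripper_width: 0.0441
```

```bash
python3 -c "
from h import *
go(.4585,.4397,.17,-24)
print(get_state()['joints'])"
```

```text
t 11.45 tcp [0.5549 0.0428 0.245 ] yaw [ 179.88    0.5  -179.98] w 0.0441 
  dp [ 96.9 396.8  75. ] yaw -2.722 rows>= 6.644641068569519 14.577357488990163
[ 2.46349480e+01  8.40596275e+00 -1.32752435e+01  1.01988111e-01
 -6.78139844e+01 -1.14650228e+02]
```

Request:
{"op": "apply_moves", "data": {"commands": [{"grip": 0.7, "dp": [97, 397, 75], "yaw": -0.7}, {"grip": 0.7, "dp": [97, 397, 75], "yaw": -0.7}, {"grip": 0.7, "dp": [97, 397, 75], "yaw": -0.7}, {"grip": 0.7, "dp": [97, 397, 75], "yaw": -1.4}, {"grip": 0.7, "dp": [97, 397, 75], "yaw": -1.4}, {"grip": 0.7, "dp": [97, 397, 75], "yaw": -1.4}, {"grip": 0.7, "dp": [97, 397, 75], "yaw": -2.1}, {"grip": 0.7, "dp": [97, 397, 75], "yaw": -2.1}, {"grip": 0.7, "dp": [97, 397, 75], "yaw": -2.1}, {"grip": 0.7, "dp": [97, 397, 75], "yaw": -2.1}, {"grip": 0.7, "dp": [97, 397, 75], "yaw": -2.722}, {"grip": 0.7, "dp": [97, 397, 75], "yaw": -2.722}]}}

```text
time_s: 12.95
tcp_pos: [0.4551, 0.4391, 0.164]
eef_rot: [179.9, -0.0, -50.7]
contact_force: [0.6, 0.4, -0.1]
gripper_width: 0.0612
```

```bash
python3 -c "
from h import *
go(.4585,.4397,.025,-24)
print(get_state()['joints'])
c=snap('scene','sc4.png');crop('sc4.png',300,180,260,190,3,'a7.png')"
```

```text
t 12.95 tcp [0.4551 0.4391 0.164 ] yaw [ 1.7995e+02 -2.0000e-02 -5.0750e+01] w 0.0612 
  dp [  1.6  -3.1 139. ] yaw -0.467 rows>= 2.2250650868032906 2.4995727156146565
[ 6.16264775e+01  1.91747215e+01 -9.85266212e+00 -2.65740593e-03
 -6.10258776e+01 -2.23706251e+01]
```

View pics/a7.png

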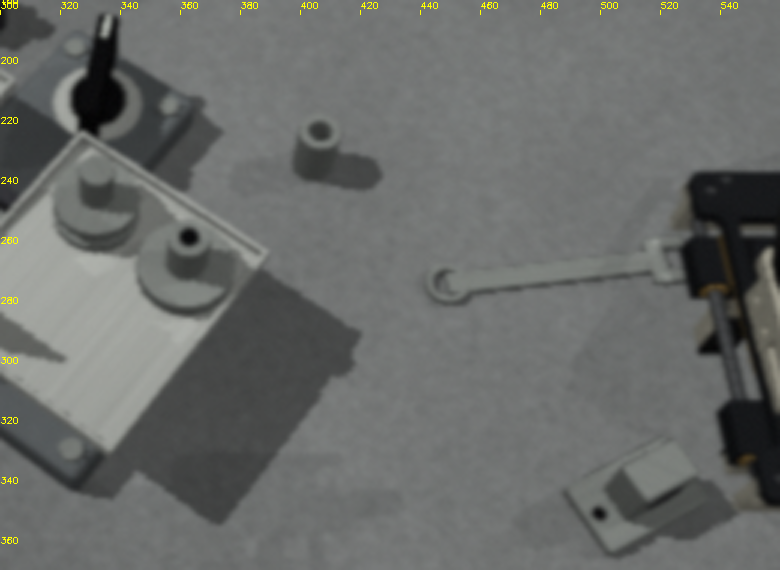

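```bash
python3 -c "
from h import *
c=snap('side','s4.png');crop('s4.png',210,120,250,180,3,'a8.png')
crop('sc4.png',270,160,130,100,6,'a9.png')"
```

```text
(no output)
```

View pics/a8.png

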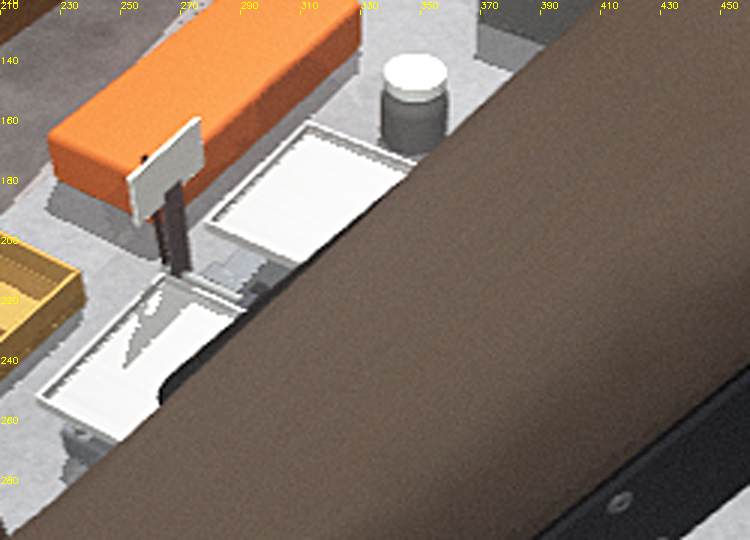

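View pics/a9.png

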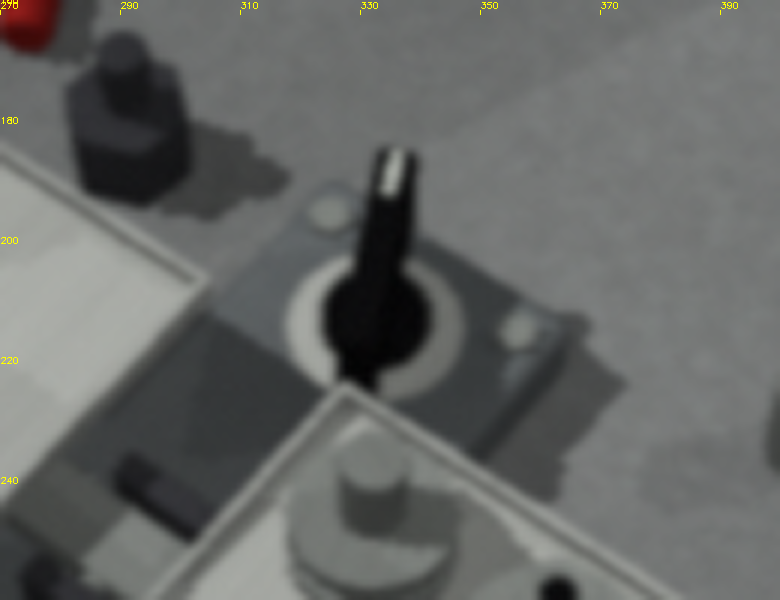

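```bash
python3 -c "
from h import *
crop('scene0.png',270,160,130,100,6,'b1.png')
crop('sc3.png',270,160,130,100,6,'b2.png')
"
```

```text
(no output)
```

View pics/b1.png

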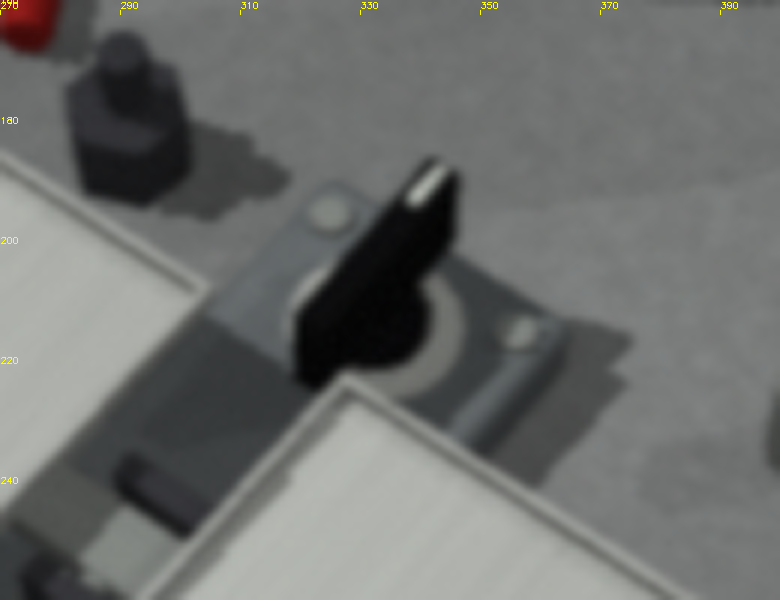

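View pics/b2.png

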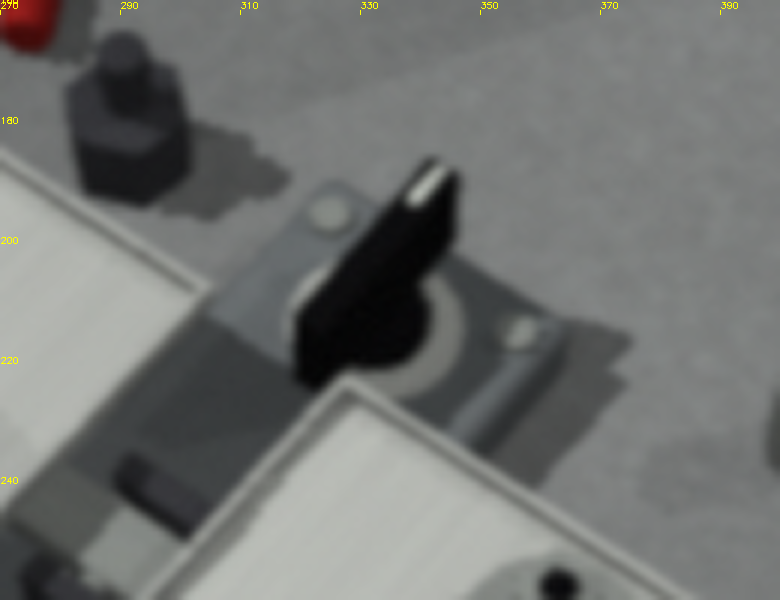

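```bash
python3 -c "
from h import *
S=load('scene0.png')
m0=pl(S,(270+427/6,160+184/6),.093)[0];m1=pl(S,(270+393/6,160+172/6),.093)[0]
f0=pl(S,[(270+x/6,160+y/6) for x,y in[(410,205),(443,163)]],.093)
f1=pl(S,[(270+x/6,160+y/6) for x,y in[(388,195),(398,150)]],.093)
print(m0,m1,f0,f1)
for f in(f0,f1):
  d=f[1]-f[0];print(np.degrees(np.arctan2(d[1],d[0])))
# ring centre z~.047?
print(pl(S,(270+375/6,160+325/6),.04))
W=pl(S,[(305,207.2)],.107);print(W)
"
```

```text
[ 0.41898475 -0.03444509  0.093     ] [ 0.42252323 -0.04776915  0.093     ] [[ 0.4305381  -0.03353476  0.093     ]
 [ 0.40756528 -0.03565658  0.093     ]] [[ 0.43202887 -0.04273791  0.093     ]
 [ 0.41329502 -0.05256265  0.093     ]]
-174.72299290306037
-152.32578400284515
[[ 0.4526839  -0.03165661  0.04      ]]
[[ 0.51092137 -0.06297031  0.107     ]]
```

Request:
{"op": "apply_moves", "data": {"commands": [{"grip": 0.7, "dp": [2, -3, 0], "yaw": -0.467}, {"grip": 0.7, "dp": [2, -3, 0], "yaw": -0.467}, {"grip": 0.7, "dp": [2, -3, 0], "yaw": -0.467}, {"grip": 0.7, "dp": [2, -3, 0], "yaw": -0.467}]}}

```text
time_s: 13.55
tcp_pos: [0.4588, 0.4395, 0.1644]
eef_rot: [180.0, 0.0, -24.6]
contact_force: [0.5, -0.6, 0.3]
gripper_width: 0.0617
```

```bash
python3 -c "
from h import *
go(.4595,.4400,.026,-24)
c=snap('wrist','w3.png'); print(proj(c,[[.4595,.440,.06],[.4595,.440,.013]]))"
```

```text
t 13.55 tcp [0.4588 0.4395 0.1644] yaw [179.97   0.   -24.6 ] w 0.0617 
  dp [  0.4  -0.9 138.4] yaw -0.011 rows>= 2.2141552840291543 0.05627751940933705
[[317.36143458 239.4085739 ]
 [317.43422858 223.95389625]]
```

View pics/w3.png

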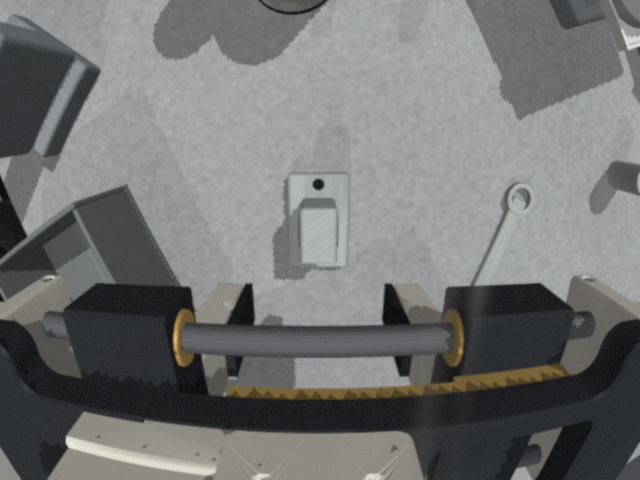

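```bash
python3 -c "
from h import *
c=load('w3.png')
for z in(0,.05,.08):print(pl(c,[(127,187),(183,285),(120,290)],z))"
```

```text
[[0.56679783 0.59113049 0.        ]
 [0.45611021 0.5876745  0.        ]
 [0.47967229 0.65970609 0.        ]]
[[0.56099266 0.56265391 0.05      ]
 [0.46748211 0.55973424 0.05      ]
 [0.48738771 0.6205876  0.05      ]]
[[0.55750955 0.54556797 0.08      ]
 [0.47430524 0.54297009 0.08      ]
 [0.49201695 0.59711651 0.08      ]]
```

Request:
{"op": "apply_moves", "data": {"commands": [{"grip": 0.6, "dp": [0, -1, 60], "yaw": -0.011}, {"grip": 0.6, "dp": [0, -1, 110], "yaw": -0.011}, {"grip": 0.6, "dp": [0, -1, 134], "yaw": -0.011}, {"grip": 0.6, "dp": [0, -1, 134], "yaw": -0.011}, {"grip": 0, "dp": [0, -1, 134], "yaw": -0.011}, {"grip": 0, "dp": [0, -1, 134], "yaw": -0.011}, {"grip": 0, "dp": [0, -1, 134], "yaw": -0.011}, {"grip": 0, "dp": [0, -1, 134], "yaw": -0.011}, {"grip": 0, "dp": [0, -1, 134], "yaw": -0.011}]}}

```text
time_s: 14.72
tcp_pos: [0.4589, 0.4394, 0.0319]
eef_rot: [179.9, -0.0, -23.7]
contact_force: [-2.6, -4.3, 6.3]
gripper_width: 0.0275
```

```bash
python3 -c "
from h import *
go(.648,.10,.24,-90)"
```

```text
t 14.72 tcp [0.4589 0.4394 0.0319] yaw [179.94  -0.   -23.74] w 0.0275 
  dp [ 309.7  234.8 -207.9] yaw 1.157 rows>= 7.05254776942446 6.1928279680423675
```

Request:
{"op": "apply_moves", "data": {"commands": [{"grip": 0, "dp": [0, 0, -60], "yaw": 0}, {"grip": 0, "dp": [0, 0, -120], "yaw": 0}, {"grip": 0, "dp": [20, 15, -170], "yaw": 0}, {"grip": 0, "dp": [310, 235, -208], "yaw": 1.157}, {"grip": 0, "dp": [310, 235, -208], "yaw": 1.157}, {"grip": 0, "dp": [310, 235, -208], "yaw": 1.157}, {"grip": 0, "dp": [310, 235, -208], "yaw": 1.157}, {"grip": 0, "dp": [310, 235, -208], "yaw": 1.157}, {"grip": 0, "dp": [310, 235, -208], "yaw": 1.157}, {"grip": 0, "dp": [310, 235, -208], "yaw": 1.157}, {"grip": 0, "dp": [310, 235, -208], "yaw": 1.157}, {"grip": 0, "dp": [310, 235, -208], "yaw": 1.157}]}}

```text
time_s: 16.23
tcp_pos: [0.6477, 0.1015, 0.2381]
eef_rot: [179.9, 0.0, -89.9]
contact_force: [-0.7, 0.2, -7.2]
gripper_width: 0.0276
```

```bash
python3 -c "
from h import *
go(.648,.10,.135,-90);print(get_state()['contact_force'])
c=snap('scene','sc5.png');c=snap('side','s5.png');crop('sc5.png',200,120,240,200,3,'a10.png');crop('s5.png',200,120,240,200,3,'a11.png')"
```

```text
t 16.23 tcp [0.6477 0.1015 0.2381] yaw [179.92   0.   -89.89] w 0.0276 
  dp [  1.5  -0.4 103.1] yaw 0.002 rows>= 1.6499344237284181 0.010100380341982261
[-0.67450894  0.23101552 -7.19701395]
```

View pics/a10.png

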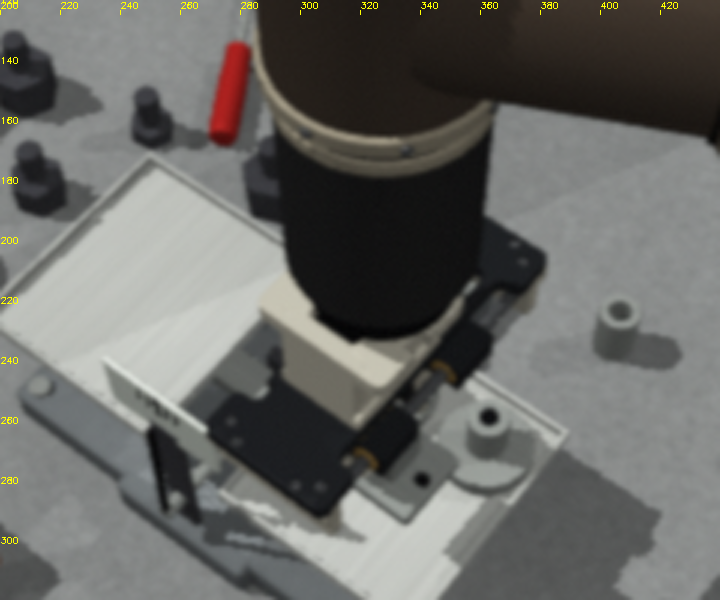

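View pics/a11.png

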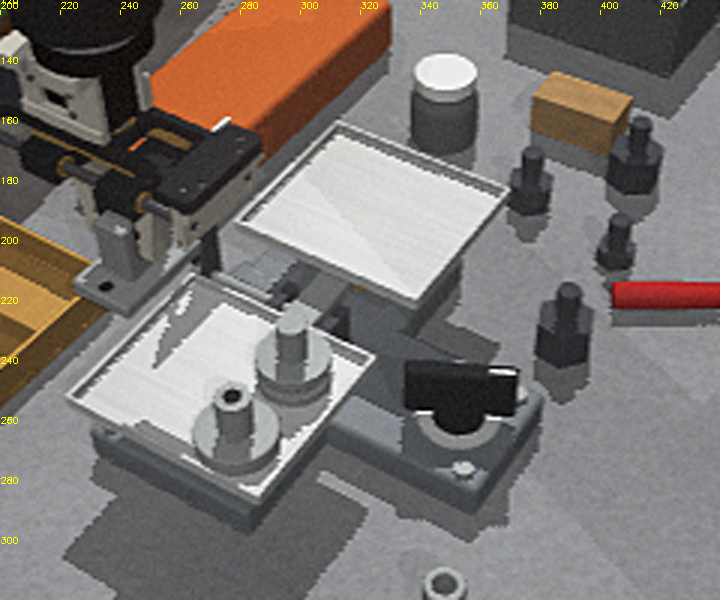

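Request:
{"op": "apply_moves", "data": {"commands": [{"grip": 0, "dp": [1, 0, 50], "yaw": 0}, {"grip": 0, "dp": [1, 0, 90], "yaw": 0}, {"grip": 0, "dp": [1, 0, 105], "yaw": 0}, {"grip": 0, "dp": [1, 0, 107], "yaw": 0}, {"grip": 0, "dp": [1, 0, 107], "yaw": 0}, {"grip": 0, "dp": [1, 0, 107], "yaw": 0}]}}

```text
time_s: 17.08
tcp_pos: [0.6496, 0.1001, 0.1336]
eef_rot: [-179.8, 0.1, -90.0]
contact_force: [0.3, -0.1, -7.9]
gripper_width: 0.0276
```

Request:
{"op": "apply_moves", "data": {"commands": [{"grip": 0, "dp": [0, 0, 2], "yaw": 0}, {"grip": 0, "dp": [0, 0, 4], "yaw": 0}, {"grip": 0, "dp": [0, 0, 4], "yaw": 0}]}}

```text
time_s: 17.45
tcp_pos: [0.6484, 0.0996, 0.1275]
eef_rot: [180.0, -0.0, -90.0]
contact_force: [0.9, -0.3, -8.1]
gripper_width: 0.0276
```

Request:
{"op": "apply_moves", "data": {"commands": [{"grip": 0, "dp": [0, 0, 2], "yaw": 0}, {"grip": 0, "dp": [0, 0, 3], "yaw": 0}, {"grip": 0, "dp": [0, 0, 3], "yaw": 0}]}}

```text
time_s: 17.82
tcp_pos: [0.6488, 0.0996, 0.1255]
eef_rot: [-180.0, -0.0, -90.0]
contact_force: [-0.7, -0.6, -0.8]
gripper_width: 0.028
```

Request:
{"op": "apply_moves", "data": {"commands": [{"grip": 0.5, "dp": [0, 0, 0], "yaw": 0}, {"grip": 0.5, "dp": [0, 0, 0], "yaw": 0}, {"grip": 0.5, "dp": [0, 0, 0], "yaw": 0}, {"grip": 0.5, "dp": [0, 0, -40], "yaw": 0}, {"grip": 0.5, "dp": [0, 0, -100], "yaw": 0}, {"grip": 0.5, "dp": [0, 0, -140], "yaw": 0}, {"grip": 0.5, "dp": [0, 0, -140], "yaw": 0}]}}

```text
time_s: 18.7
tcp_pos: [0.6505, 0.1001, 0.2694]
eef_rot: [-179.6, 0.1, -90.0]
contact_force: [0.1, -0.5, -0.9]
gripper_width: 0.044
```

```bash
python3 -c "
from h import *
go(.4527,-.032,.22,-90+22);print(get_state()['joints'])
c=snap('scene','sc6.png');c=snap('side','s6.png');crop('sc6.png',200,120,240,200,3,'a12.png');crop('s6.png',200,120,240,200,3,'a13.png')"
```

```text
t 18.7 tcp [0.6505 0.1001 0.2694] yaw [-1.7957e+02  1.3000e-01 -8.9980e+01] w 0.044 
  dp [132.1 198.2  47.6] yaw -0.384 rows>= 3.886234334008392 2.0543061201828556
[ 2.57308372e+01  1.74261488e+01  1.71197777e+00  6.80663900e-02
 -7.38448531e+01 -2.57310917e+01]
```

View pics/a13.png

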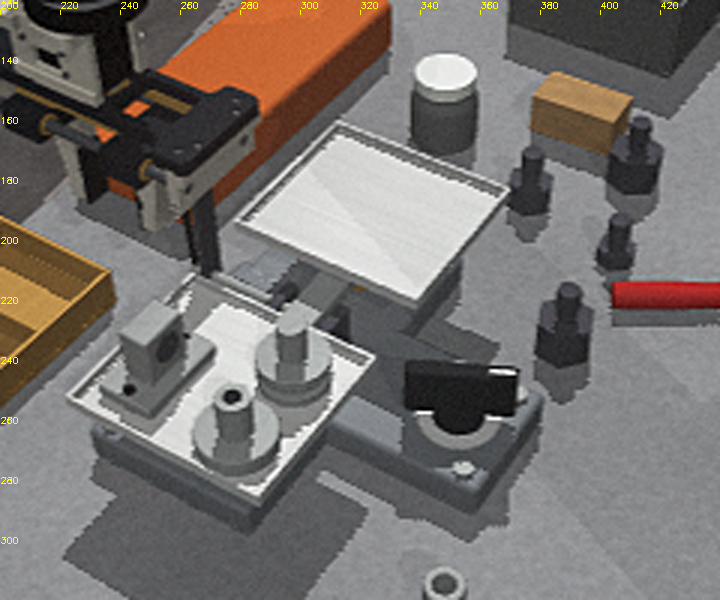

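View pics/a12.png

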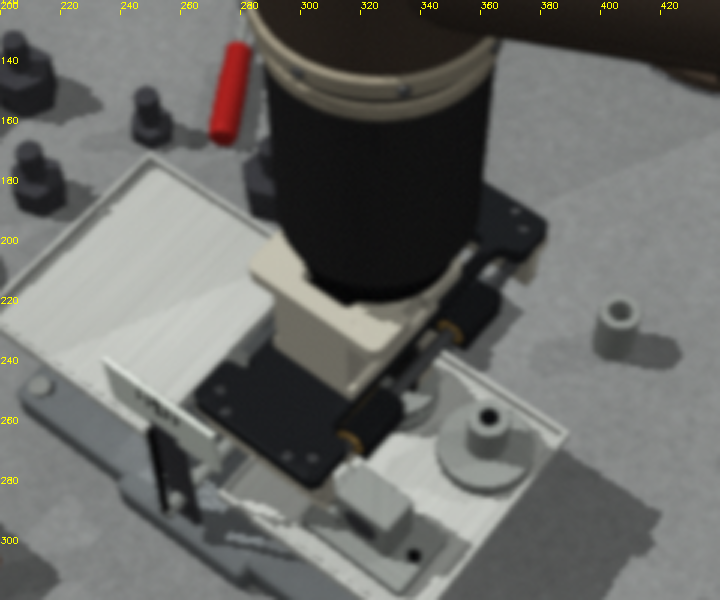

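```bash
python3 -c "
from h import *
go(.4525,-.0317,.17,-152)"
```

```text
t 18.8 tcp [0.6485 0.0998 0.265 ] yaw [-1.7996e+02  4.0000e-02 -9.0010e+01] w 0.0438 
  dp [131.6 196.1  94.7] yaw 1.082 rows>= 4.070846985271057 5.793814378630359
```

Request:
{"op": "apply_moves", "data": {"commands": [{"grip": 0.5, "dp": [132, 196, 20], "yaw": 1.082}, {"grip": 0.5, "dp": [132, 196, 20], "yaw": 1.082}, {"grip": 0.5, "dp": [132, 196, 20], "yaw": 1.082}, {"grip": 0.5, "dp": [132, 196, 20], "yaw": 1.082}, {"grip": 0.5, "dp": [132, 196, 95], "yaw": 1.082}, {"grip": 0.5, "dp": [132, 196, 95], "yaw": 1.082}, {"grip": 0.5, "dp": [132, 196, 95], "yaw": 1.082}, {"grip": 0.5, "dp": [132, 196, 95], "yaw": 1.082}, {"grip": 0.5, "dp": [132, 196, 95], "yaw": 1.082}]}}

```text
time_s: 19.92
tcp_pos: [0.4531, -0.0321, 0.1703]
eef_rot: [-180.0, 0.1, -151.9]
contact_force: [-0.5, -0.0, -0.6]
gripper_width: 0.0434
```

```bash
python3 -c "
from h import *
go(.4525,-.0317,.070,-152); print(get_state()['joints'])
c=snap('wrist','w4.png'); print(proj(c,[[.4525,-.0317,.093]]))"
```

```text
t 19.93 tcp [ 0.4531 -0.0321  0.1703] yaw [-1.7998e+02  6.0000e-02 -1.5188e+02] w 0.0434 
  dp [  0.5   0.7 100.3] yaw 0.002 rows>= 1.6053525264701445 0.011571418844708432
[ 2.09287644e+01  2.09515343e+00 -3.07806746e+01  9.28227640e-03
 -5.70628195e+01 -8.28100011e+01]
[[318.79571638 250.27690514]]
```

View pics/w4.png

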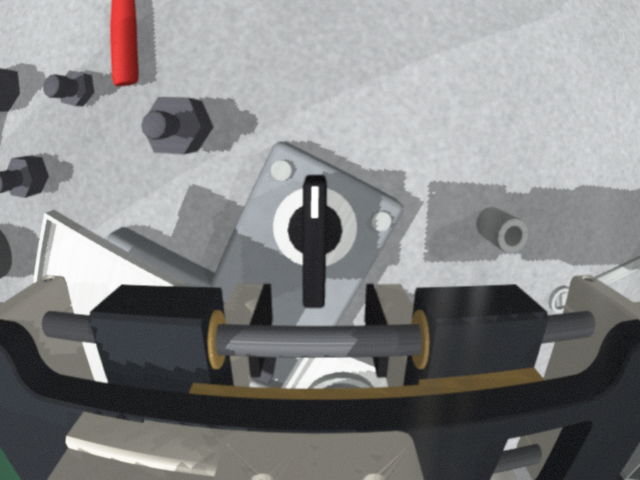

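Request:
{"op": "apply_moves", "data": {"commands": [{"grip": 0.5, "dp": [0, -1, 60], "yaw": 0}, {"grip": 0.5, "dp": [0, -1, 90], "yaw": 0}, {"grip": 0.5, "dp": [0, -1, 100], "yaw": 0}, {"grip": 0.5, "dp": [0, -1, 100], "yaw": 0}, {"grip": 0, "dp": [0, -1, 100], "yaw": 0}, {"grip": 0, "dp": [0, -1, 100], "yaw": 0}, {"grip": 0, "dp": [0, -1, 100], "yaw": 0}, {"grip": 0, "dp": [0, -1, 100], "yaw": 0}], "newtons": 30}}

```text
time_s: 20.98
tcp_pos: [0.4543, -0.0345, 0.0705]
eef_rot: [-179.8, 0.1, -151.9]
contact_force: [6.1, -13.3, -1.5]
gripper_width: 0.0158
```

Request:
{"op": "apply_moves", "data": {"commands": [{"grip": 0, "dp": [0, 0, 0], "yaw": 0.15}, {"grip": 0, "dp": [0, 0, 0], "yaw": 0.3}, {"grip": 0, "dp": [0, 0, 0], "yaw": 0.4}, {"grip": 0, "dp": [0, 0, 0], "yaw": 0.4}]}}

```text
time_s: 21.48
tcp_pos: [0.4544, -0.0349, 0.0705]
eef_rot: [-179.8, 0.1, -174.9]
contact_force: [7.4, -16.6, -3.3]
gripper_width: 0.0161
```

```bash
python3 -c "
from h import *
s=get_state();print(s['eef_rot'],s['moment'],s['contact_force'],s['gripper_width'],s['tcp_pos'])"
```

```text
[-1.79843581e+02  1.06974737e-01 -1.74896145e+02] [-6.00558431 -2.91104256  0.24242752] [  7.3700366  -16.61867373  -3.2577918 ] 0.01609813266786362 [ 0.45444448 -0.03492924  0.07048321]
```

Request:
{"op": "apply_moves", "data": {"commands": [{"grip": 0, "dp": [-1, -3, 0], "yaw": 0.04}, {"grip": 0, "dp": [-1, -3, 0], "yaw": 0.08}, {"grip": 0, "dp": [-1, -3, 0], "yaw": 0.08}]}}

```text
time_s: 21.85
tcp_pos: [0.4546, -0.0354, 0.0705]
eef_rot: [179.9, 0.1, -179.5]
contact_force: [-4.1, 5.1, 6.9]
gripper_width: 0.0158
```

```bash
python3 -c "
from h import *
s=get_state();print(s['eef_rot'],s['moment'],s['contact_force'],s['gripper_width'],s['tcp_pos'])"
```

```text
[ 1.7994503e+02  6.4409219e-02 -1.7949143e+02] [2.01937417 1.16199796 0.43939133] [-4.06835534  5.08713852  6.88781535] 0.015837532321707058 [ 0.45464866 -0.03543337  0.0704522 ]
```

Request:
{"op": "apply_moves", "data": {"commands": [{"grip": 0, "dp": [0, 1, 0], "yaw": 0.03}, {"grip": 0, "dp": [0, 1, 0], "yaw": 0.05}, {"grip": 0, "dp": [0, 1, 0], "yaw": 0.05}]}}

```text
time_s: 22.22
tcp_pos: [0.4548, -0.0353, 0.0704]
eef_rot: [-180.0, 0.1, 177.7]
contact_force: [-2.1, -2.8, 6.8]
gripper_width: 0.0161
```

```bash
python3 -c "
from h import *
s=get_state();print(s['eef_rot'],s['moment'],s['contact_force'],s['gripper_width'],s['tcp_pos'])"
```

```text
[-1.79975029e+02  5.74589656e-02  1.77678987e+02] [-0.86747071  0.31480134  0.83046936] [-2.07141589 -2.82908246  6.82595493] 0.016050508531143017 [ 0.45480982 -0.03529433  0.07040374]
```

Request:
{"op": "apply_moves", "data": {"commands": [{"grip": 0.5, "dp": [0, 0, 0], "yaw": -0.04}, {"grip": 0.5, "dp": [0, 0, 0], "yaw": -0.04}, {"grip": 0.5, "dp": [0, 0, 0], "yaw": -0.04}, {"grip": 0.5, "dp": [0, 0, -50], "yaw": -0.04}, {"grip": 0.5, "dp": [0, 0, -110], "yaw": -0.04}, {"grip": 0.5, "dp": [0, 0, -120], "yaw": -0.04}, {"grip": 0.5, "dp": [0, 0, -120], "yaw": -0.04}]}}

```text
time_s: 23.1
tcp_pos: [0.4544, -0.0349, 0.1901]
eef_rot: [179.9, 0.1, 179.9]
contact_force: [-0.3, -0.8, -0.2]
gripper_width: 0.0438
```

```bash
python3 -c "
from h import *
c=snap('wrist','w5.png'); go(.4548,-.0352,.07,-179); snap('scene','sc7.png'); snap('side','s7.png');crop('s7.png',200,120,240,200,3,'a14.png')"
```

```text
t 23.15 tcp [ 0.4537 -0.0351  0.189 ] yaw [ 1.7998e+02 -4.0000e-02  1.7989e+02] w 0.0437 
  dp [-1.20e+00 -1.00e-01  1.19e+02] yaw -0.019 rows>= 1.903917993465234 0.10386361770421738
```

View pics/w5.png

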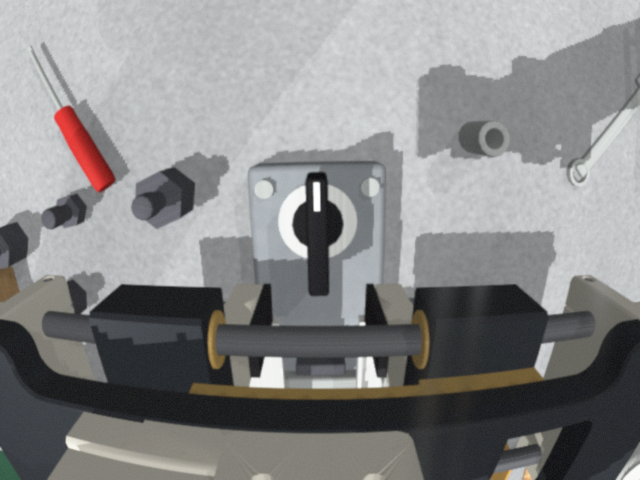

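View pics/sc7.png

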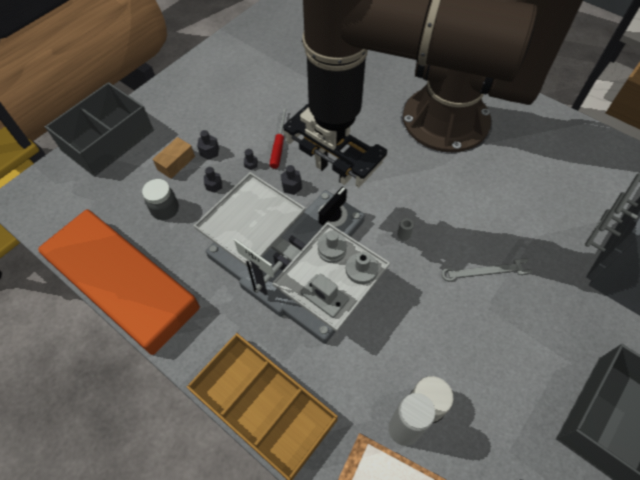

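View pics/a14.png

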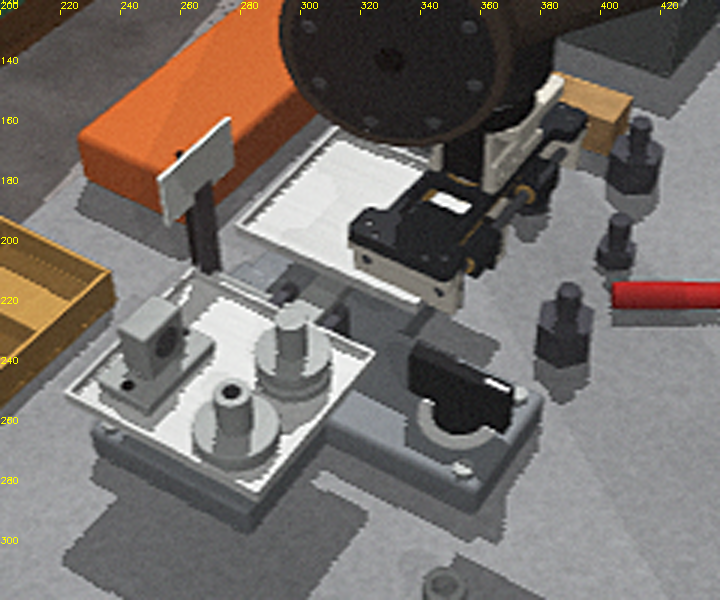

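Request:
{"op": "apply_moves", "data": {"commands": [{"grip": 0.5, "dp": [-1, 0, 0], "yaw": -0.02}, {"grip": 0.5, "dp": [-1, 0, 0], "yaw": -0.02}, {"grip": 0.5, "dp": [-1, 0, 0], "yaw": -0.02}, {"grip": 0.5, "dp": [-1, 0, 60], "yaw": -0.02}, {"grip": 0.5, "dp": [-1, 0, 105], "yaw": -0.02}, {"grip": 0.5, "dp": [-1, 0, 118], "yaw": -0.02}, {"grip": 0.5, "dp": [-1, 0, 118], "yaw": -0.02}, {"grip": 0, "dp": [-1, 0, 118], "yaw": -0.02}, {"grip": 0, "dp": [-1, 0, 118], "yaw": -0.02}, {"grip": 0, "dp": [-1, 0, 118], "yaw": -0.02}, {"grip": 0, "dp": [-1, 0, 118], "yaw": -0.02}]}}

```text
time_s: 24.62
tcp_pos: [0.4557, -0.0353, 0.0724]
eef_rot: [-180.0, 0.1, -178.9]
contact_force: [-0.8, -1.7, 6.4]
gripper_width: 0.0157
```

Request:
{"op": "apply_moves", "data": {"commands": [{"grip": 0, "dp": [0, 0, 0], "yaw": -0.16}, {"grip": 0, "dp": [0, 0, 0], "yaw": -0.32}, {"grip": 0, "dp": [0, 0, 0], "yaw": -0.48}, {"grip": 0, "dp": [0, 0, 0], "yaw": -0.64}, {"grip": 0, "dp": [0, 0, 0], "yaw": -0.8}, {"grip": 0, "dp": [0, 0, 0], "yaw": -0.96}, {"grip": 0, "dp": [0, 0, 0], "yaw": -1.12}, {"grip": 0, "dp": [0, 0, 0], "yaw": -1.25}, {"grip": 0, "dp": [0, 0, 0], "yaw": -1.35}, {"grip": 0, "dp": [0, 0, 0], "yaw": -1.35}]}}

```text
time_s: 25.88
tcp_pos: [0.4539, -0.0333, 0.0724]
eef_rot: [179.9, 0.1, -101.5]
contact_force: [-13.5, 18.5, 19.3]
gripper_width: 0.0157
```

```bash
python3 -c "
from h import *
s=get_state();print(s['eef_rot'],s['moment'],s['contact_force'],s['gripper_width'],s['tcp_pos'])"
```

```text
[ 1.79887051e+02  1.35673875e-01 -1.01547194e+02] [6.73020991 5.49068376 0.07325148] [-13.53756491  18.49035543  19.25071252] 0.015654351472375243 [ 0.45388609 -0.03330609  0.07238148]
```

Request:
{"op": "apply_moves", "data": {"commands": [{"grip": 0, "dp": [-2, 2, -1], "yaw": -0.03}, {"grip": 0, "dp": [-2, 2, -2], "yaw": -0.06}, {"grip": 0, "dp": [-2, 2, -2], "yaw": -0.09}, {"grip": 0, "dp": [-2, 2, -2], "yaw": -0.09}]}}

```text
time_s: 26.38
tcp_pos: [0.4535, -0.0329, 0.0726]
eef_rot: [180.0, 0.0, -96.5]
contact_force: [5.6, -3.0, -14.3]
gripper_width: 0.016
```

```bash
python3 -c "
from h import *
s=get_state();print(s['eef_rot'],s['moment'],s['contact_force'],s['gripper_width'],s['tcp_pos'])"
```

```text
[ 1.79961458e+02  1.28818041e-02 -9.65022269e+01] [-0.76169655 -1.88825295 -0.8368977 ] [  5.5563984   -3.03215622 -14.31874742] 0.015957775652099916 [ 0.45348101 -0.03289008  0.07264811]
```

Request:
{"op": "apply_moves", "data": {"commands": [{"grip": 0, "dp": [0, 0, 2], "yaw": 0.04}, {"grip": 0.5, "dp": [0, 0, 2], "yaw": 0.04}, {"grip": 0.5, "dp": [0, 0, 2], "yaw": 0.04}, {"grip": 0.5, "dp": [0, 0, 2], "yaw": 0.04}, {"grip": 0.5, "dp": [0, 0, -50], "yaw": 0.04}, {"grip": 0.5, "dp": [0, 0, -110], "yaw": 0.04}, {"grip": 0.5, "dp": [0, 0, -130], "yaw": 0.04}, {"grip": 0.5, "dp": [0, 0, -130], "yaw": 0.04}]}}

```text
time_s: 27.38
tcp_pos: [0.4546, -0.0325, 0.2054]
eef_rot: [-179.8, 0.1, -98.7]
contact_force: [-0.3, -0.9, -1.0]
gripper_width: 0.044
```

```bash
python3 -c "
from h import *
c=snap('wrist','w6.png');snap('scene','sc8.png'); snap('side','s8.png');crop('s8.png',200,120,240,200,3,'a15.png');crop('sc8.png',130,110,270,200,3,'a16.png')
go(.4279,-.1771,.2,-180);print(get_state()['joints'])"
```

```text
t 27.52 tcp [ 0.453  -0.0329  0.2026] yaw [ 1.799e+02 -3.000e-02 -9.871e+01] w 0.0439 
  dp [146.4   2.9   2.7] yaw 1.419 rows>= 2.342517156398067 7.596755043249412
[ 2.08084067e+01  4.02381328e-01 -2.78841274e+01 -2.42019893e-02
 -6.18142866e+01 -2.95117043e+01]
```

View pics/w6.png

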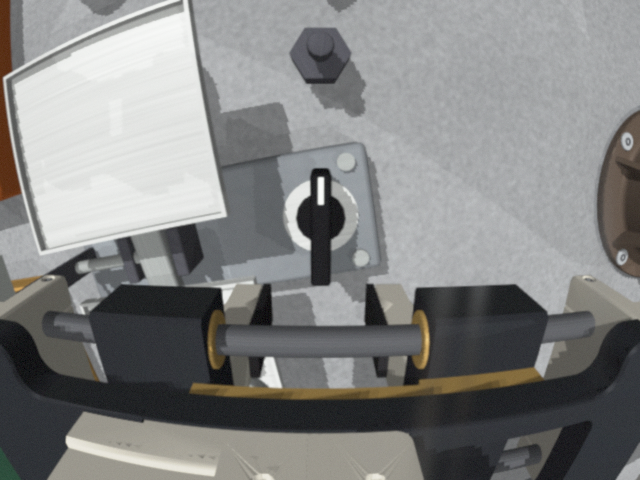

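View pics/a16.png

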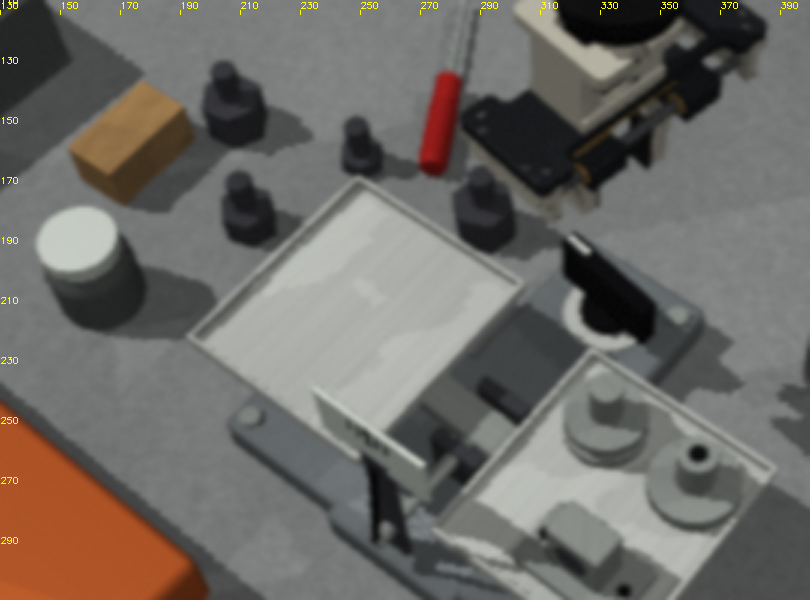

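View pics/a15.png

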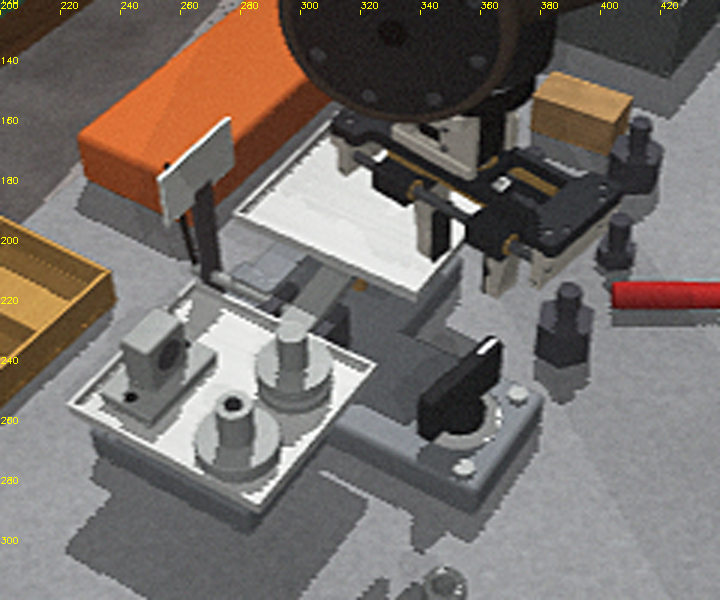

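Request:
{"op": "apply_moves", "data": {"commands": [{"grip": 0.5, "dp": [146, 3, 3], "yaw": 1.419}, {"grip": 0.5, "dp": [146, 3, 3], "yaw": 1.419}, {"grip": 0.5, "dp": [146, 3, 3], "yaw": 1.419}, {"grip": 0.5, "dp": [146, 3, 3], "yaw": 1.419}, {"grip": 0.5, "dp": [146, 3, 3], "yaw": 1.419}, {"grip": 0.5, "dp": [146, 3, 3], "yaw": 1.419}, {"grip": 0.5, "dp": [146, 3, 3], "yaw": 1.419}, {"grip": 0.5, "dp": [146, 3, 3], "yaw": 1.419}, {"grip": 0.5, "dp": [146, 3, 3], "yaw": 1.419}]}}

```text
time_s: 28.65
tcp_pos: [0.428, -0.1766, 0.1994]
eef_rot: [180.0, -0.1, -180.0]
contact_force: [0.7, -0.6, -0.6]
gripper_width: 0.0437
```

```bash
python3 -c "
from h import *
go(.4279,-.1771,.043,-180)
c=snap('wrist','w7.png'); print(proj(c,[[.4279,-.1771,.072]]))"
```

```text
t 28.65 tcp [ 0.428  -0.1766  0.1994] yaw [ 1.7999e+02 -1.5000e-01 -1.7997e+02] w 0.0437 
  dp [ -0.3  -0.5 156.4] yaw 0.0 rows>= 2.502422982417883 0.0024999954620191934
[[316.936607   231.84633438]]
```

View pics/w7.png

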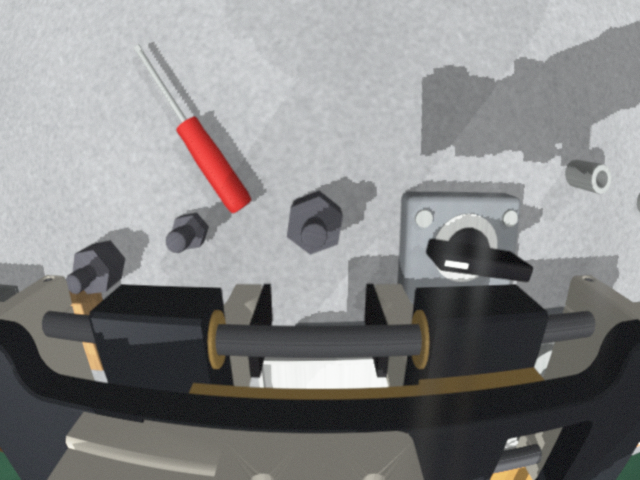

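Request:
{"op": "apply_moves", "data": {"commands": [{"grip": 0.5, "dp": [0, -1, 60], "yaw": 0}, {"grip": 0.5, "dp": [0, -1, 120], "yaw": 0}, {"grip": 0.5, "dp": [0, -1, 156], "yaw": 0}, {"grip": 0.5, "dp": [0, -1, 156], "yaw": 0}, {"grip": 0, "dp": [0, -1, 156], "yaw": 0}, {"grip": 0, "dp": [0, -1, 156], "yaw": 0}, {"grip": 0, "dp": [0, -1, 156], "yaw": 0}, {"grip": 0, "dp": [0, -1, 156], "yaw": 0}, {"grip": 0, "dp": [0, -1, 100], "yaw": 0}, {"grip": 0, "dp": [0, -1, 40], "yaw": 0}, {"grip": 0, "dp": [0, -1, 0], "yaw": 0}, {"grip": 0, "dp": [0, -1, 0], "yaw": 0}], "newtons": 40}}

```text
time_s: 30.2
tcp_pos: [0.4298, -0.1774, 0.2034]
eef_rot: [180.0, 0.3, 180.0]
contact_force: [0.1, 0.2, -8.1]
gripper_width: 0.0212
```

```bash
python3 -c "
from h import *
go(.56,-.18,.21,-180)"
```

```text
t 30.2 tcp [ 0.4298 -0.1774  0.2034] yaw [179.97   0.33 179.99] w 0.0212 
  dp [-130.2   -2.6   -5.9] yaw -0.0 rows>= 2.086143875817749 0.0007532501907381825
```

Held. Carry over the pan and lower to contact height.

Request:
{"op": "apply_moves", "data": {"commands": [{"grip": 0, "dp": [-130, -3, -6], "yaw": 0}, {"grip": 0, "dp": [-130, -3, -6], "yaw": 0}, {"grip": 0, "dp": [-130, -3, -6], "yaw": 0}, {"grip": 0, "dp": [-130, -3, -6], "yaw": 0}, {"grip": 0, "dp": [-130, -3, -6], "yaw": 0}, {"grip": 0, "dp": [-130, -3, 30], "yaw": 0}, {"grip": 0, "dp": [-130, -3, 42], "yaw": 0}, {"grip": 0, "dp": [-130, -3, 42], "yaw": 0}, {"grip": 0, "dp": [-130, -3, 42], "yaw": 0}]}}

```text
time_s: 31.32
tcp_pos: [0.5585, -0.1807, 0.1598]
eef_rot: [-180.0, 0.1, 180.0]
contact_force: [0.3, -0.4, -5.6]
gripper_width: 0.0213
```

Request:
{"op": "apply_moves", "data": {"commands": [{"grip": 0, "dp": [0, 0, 3], "yaw": 0}, {"grip": 0, "dp": [0, 0, 3], "yaw": 0}, {"grip": 0, "dp": [0, 0, 3], "yaw": 0}]}}

```text
time_s: 31.7
tcp_pos: [0.5591, -0.1809, 0.158]
eef_rot: [-180.0, 0.1, -180.0]
contact_force: [-5.2, 1.4, 8.4]
gripper_width: 0.0213
```

Contact. Release, lift, and head to the next 600 g (w1 near the carton).

Request:
{"op": "apply_moves", "data": {"commands": [{"grip": 0.45, "dp": [0, 0, 0], "yaw": 0}, {"grip": 0.45, "dp": [0, 0, 0], "yaw": 0}, {"grip": 0.45, "dp": [0, 0, 0], "yaw": 0}, {"grip": 0.45, "dp": [0, 0, -50], "yaw": 0}, {"grip": 0.45, "dp": [0, 0, -80], "yaw": 0}, {"grip": 0.45, "dp": [0, 0, -80], "yaw": 0}]}}

```text
time_s: 32.45
tcp_pos: [0.5602, -0.1809, 0.2386]
eef_rot: [-180.0, 0.3, -180.0]
contact_force: [0.2, -0.3, 0.2]
gripper_width: 0.0397
```

```bash
python3 -c "
from h import *
snap('scene','sc9.png'); snap('side','s9.png');crop('s9.png',200,120,240,200,3,'a17.png');crop('sc9.png',130,110,270,200,3,'a18.png')
go(.4767,-.4158,.2,-180);print(get_state()['joints'])"
```

```text
t 32.55 tcp [ 0.5585 -0.1805  0.2355] yaw [1.7998e+02 1.0000e-02 1.7998e+02] w 0.0395 
  dp [  81.8 -235.3   35.4] yaw -0.0 rows>= 4.025625760903247 0.0018606457583552082
[ 1.14687783e+00  1.19865718e+01 -1.00171133e+01 -1.82100670e-02
 -6.79854629e+01 -9.11599609e+01]
```

View pics/a18.png

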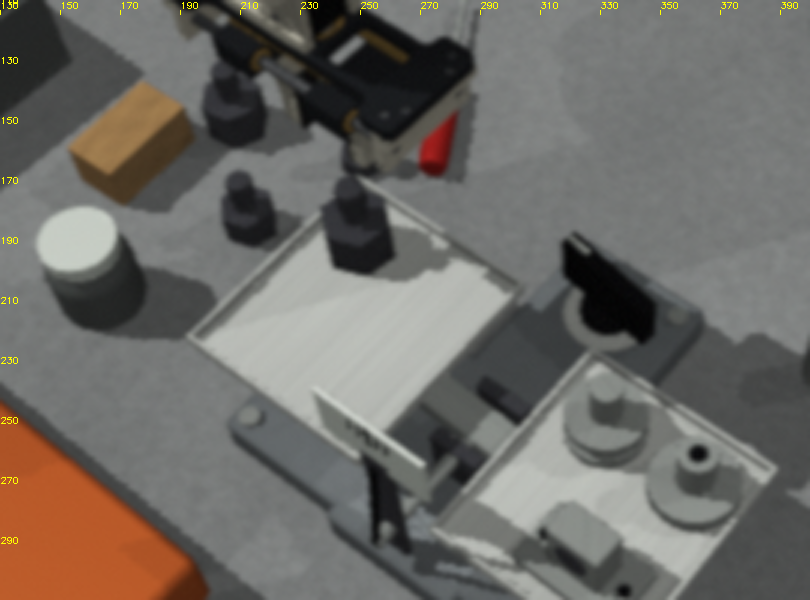

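View pics/a17.png

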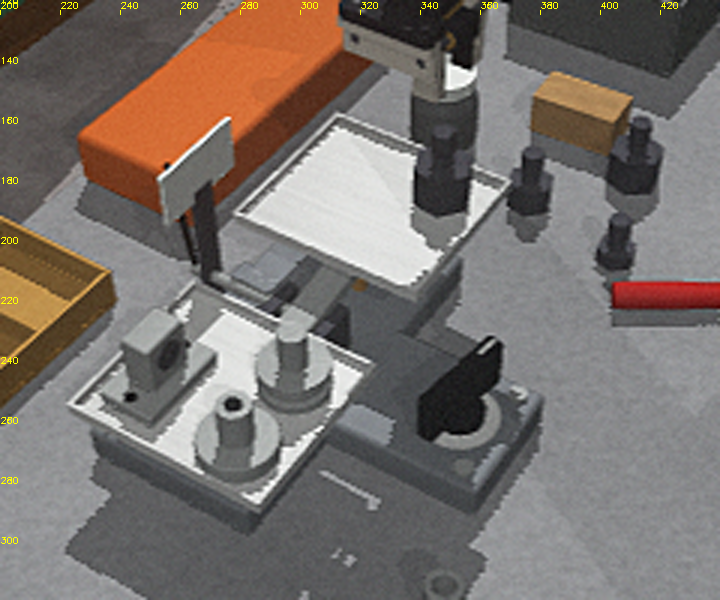

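Request:
{"op": "apply_moves", "data": {"commands": [{"grip": 0.5, "dp": [82, -235, 35], "yaw": 0}, {"grip": 0.5, "dp": [82, -235, 35], "yaw": 0}, {"grip": 0.5, "dp": [82, -235, 35], "yaw": 0}, {"grip": 0.5, "dp": [82, -235, 35], "yaw": 0}, {"grip": 0.5, "dp": [82, -235, 35], "yaw": 0}, {"grip": 0.5, "dp": [82, -235, 35], "yaw": 0}, {"grip": 0.5, "dp": [82, -235, 35], "yaw": 0}]}}

```text
time_s: 33.42
tcp_pos: [0.4771, -0.4146, 0.2005]
eef_rot: [180.0, -0.0, -179.9]
contact_force: [1.0, -0.5, -0.4]
gripper_width: 0.0436
```

```bash
python3 -c "
from h import *
go(.4767,-.4158,.043,-180)
c=snap('wrist','w8.png'); print(proj(c,[[.4767,-.4158,.072]]));print(pl(load('sc8.png'),[(155,161),(178,139),(193,152),(167,167)],.045))"
```

```text
t 33.42 tcp [ 0.4771 -0.4146  0.2005] yaw [ 1.7999e+02 -1.0000e-02 -1.7994e+02] w 0.0436 
  dp [  0.4  -1.2 157.5] yaw 0.001 rows>= 2.5204857845590483 0.005978861221370463
[[316.07378357 230.73036249]]
[[ 0.60403446 -0.46701177  0.045     ]
 [ 0.51971517 -0.47510417  0.045     ]
 [ 0.52579459 -0.41444844  0.045     ]
 [ 0.59839845 -0.42987773  0.045     ]]
```

View pics/w8.png

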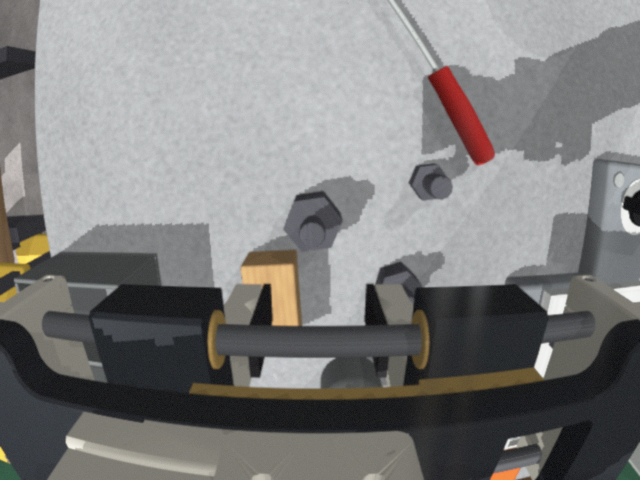

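Request:
{"op": "apply_moves", "data": {"commands": [{"grip": 0.5, "dp": [0, -2, 60], "yaw": 0}, {"grip": 0.5, "dp": [0, -2, 120], "yaw": 0}, {"grip": 0.5, "dp": [0, -2, 157], "yaw": 0}, {"grip": 0.5, "dp": [0, -2, 157], "yaw": 0}, {"grip": 0, "dp": [0, -2, 157], "yaw": 0}, {"grip": 0, "dp": [0, -2, 157], "yaw": 0}, {"grip": 0, "dp": [0, -2, 157], "yaw": 0}, {"grip": 0, "dp": [0, -2, 157], "yaw": 0}, {"grip": 0, "dp": [0, -2, 100], "yaw": 0}, {"grip": 0, "dp": [0, -2, 40], "yaw": 0}, {"grip": 0, "dp": [0, -2, -40], "yaw": 0}, {"grip": 0, "dp": [0, -2, -40], "yaw": 0}]}}

```text
time_s: 34.98
tcp_pos: [0.4774, -0.418, 0.2447]
eef_rot: [-179.9, 0.3, 180.0]
contact_force: [0.3, -0.2, -6.3]
gripper_width: 0.0208
```

```bash
python3 -c "
from h import *
go(.63,-.10,.245,-180)"
```

```text
t 34.98 tcp [ 0.4774 -0.418   0.2447] yaw [-179.89    0.27  179.98] w 0.0208 
  dp [-1.525e+02  3.180e+02 -2.000e-01] yaw -0.0 rows>= 5.642730157676771 0.001407941960857226
```

Request:
{"op": "apply_moves", "data": {"commands": [{"grip": 0, "dp": [-153, 318, -6], "yaw": 0}, {"grip": 0, "dp": [-153, 318, -6], "yaw": 0}, {"grip": 0, "dp": [-153, 318, -6], "yaw": 0}, {"grip": 0, "dp": [-153, 318, -6], "yaw": 0}, {"grip": 0, "dp": [-153, 318, -6], "yaw": 0}, {"grip": 0, "dp": [-153, 318, -6], "yaw": 0}, {"grip": 0, "dp": [-153, 318, -6], "yaw": 0}, {"grip": 0, "dp": [-153, 318, -6], "yaw": 0}, {"grip": 0, "dp": [-153, 318, 50], "yaw": 0}, {"grip": 0, "dp": [-153, 318, 82], "yaw": 0}, {"grip": 0, "dp": [-153, 318, 82], "yaw": 0}, {"grip": 0, "dp": [-153, 318, 82], "yaw": 0}]}}

```text
time_s: 36.48
tcp_pos: [0.63, -0.1005, 0.1599]
eef_rot: [-180.0, 0.1, 179.9]
contact_force: [-0.2, -0.0, -5.5]
gripper_width: 0.0212
```

Request:
{"op": "apply_moves", "data": {"commands": [{"grip": 0, "dp": [0, 0, 3], "yaw": 0}, {"grip": 0, "dp": [0, 0, 3], "yaw": 0}, {"grip": 0, "dp": [0, 0, 3], "yaw": 0}, {"grip": 0.45, "dp": [0, 0, 3], "yaw": 0}, {"grip": 0.45, "dp": [0, 0, 3], "yaw": 0}, {"grip": 0.45, "dp": [0, 0, 3], "yaw": 0}, {"grip": 0.45, "dp": [0, 0, -50], "yaw": 0}, {"grip": 0.45, "dp": [0, 0, -80], "yaw": 0}, {"grip": 0.45, "dp": [0, 0, -80], "yaw": 0}]}}

```text
time_s: 37.6
tcp_pos: [0.631, -0.0996, 0.2417]
eef_rot: [180.0, 0.3, -180.0]
contact_force: [0.1, 0.1, -0.5]
gripper_width: 0.0393
```

```bash
python3 -c "
from h import *
go(.5465,-.3307,.2,-180)"
```

```text
t 37.6 tcp [ 0.631  -0.0996  0.2417] yaw [ 179.99    0.28 -180.  ] w 0.0393 
  dp [  84.7 -231.1   41.2] yaw 0.0 rows>= 3.993402172089157 0.000451918423357681
```

Request:
{"op": "apply_moves", "data": {"commands": [{"grip": 0.45, "dp": [85, -231, 0], "yaw": 0}, {"grip": 0.45, "dp": [85, -231, 0], "yaw": 0}, {"grip": 0.45, "dp": [85, -231, 0], "yaw": 0}, {"grip": 0.45, "dp": [85, -231, 0], "yaw": 0}, {"grip": 0.45, "dp": [85, -231, 41], "yaw": 0}, {"grip": 0.45, "dp": [85, -231, 41], "yaw": 0}, {"grip": 0.45, "dp": [85, -231, 41], "yaw": 0}, {"grip": 0.45, "dp": [85, -231, 41], "yaw": 0}]}}

```text
time_s: 38.6
tcp_pos: [0.5458, -0.3302, 0.1992]
eef_rot: [-180.0, 0.1, -179.9]
contact_force: [-0.1, -0.1, -0.1]
gripper_width: 0.0393
```

```bash
python3 -c "
from h import *
go(.5465,-.3307,.034,-180)
c=snap('wrist','w9.png'); print(proj(c,[[.5465,-.3307,.063]]))
snap('scene','sc10.png'); snap('side','s10.png');crop('s10.png',200,120,240,200,3,'a19.png');crop('sc10.png',180,140,250,200,3,'a20.png')"
```

```text
t 38.6 tcp [ 0.5458 -0.3302  0.1992] yaw [-1.7995e+02  1.1000e-01 -1.7993e+02] w 0.0393 
  dp [ -0.4  -0.4 165.2] yaw 0.001 rows>= 2.643236187118554 0.006529044844276682
[[317.14186542 229.32959515]]
```

View pics/w9.png

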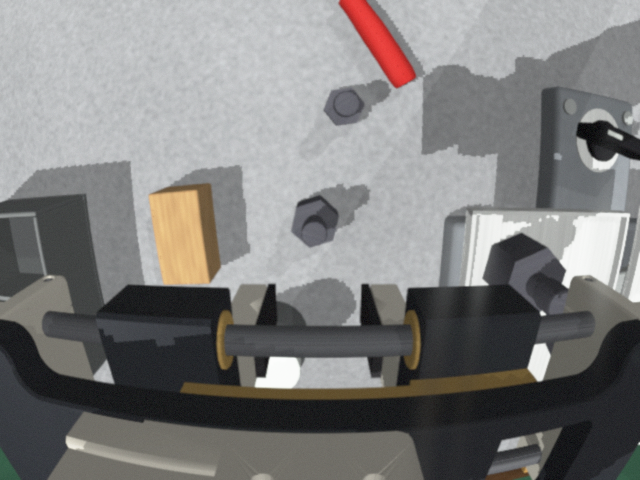

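View pics/a19.png

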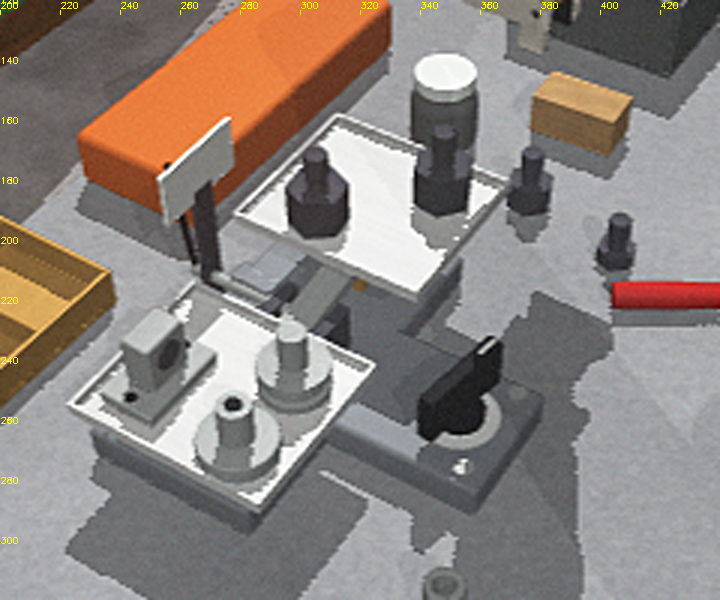

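View pics/a20.png

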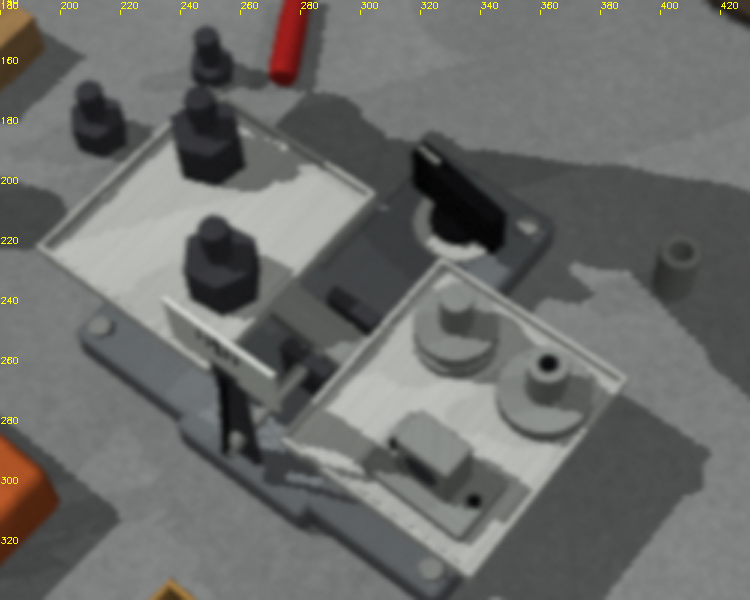

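Request:
{"op": "apply_moves", "data": {"commands": [{"grip": 0.45, "dp": [0, -2, 60], "yaw": 0}, {"grip": 0.45, "dp": [0, -2, 120], "yaw": 0}, {"grip": 0.45, "dp": [0, -2, 164], "yaw": 0}, {"grip": 0.45, "dp": [0, -2, 164], "yaw": 0}, {"grip": 0, "dp": [0, -2, 164], "yaw": 0}, {"grip": 0, "dp": [0, -2, 164], "yaw": 0}, {"grip": 0, "dp": [0, -2, 164], "yaw": 0}, {"grip": 0, "dp": [0, -2, 164], "yaw": 0}, {"grip": 0, "dp": [0, -2, 100], "yaw": 0}, {"grip": 0, "dp": [0, -2, 40], "yaw": 0}, {"grip": 0, "dp": [0, -2, -40], "yaw": 0}, {"grip": 0, "dp": [0, -2, -40], "yaw": 0}]}}

```text
time_s: 40.25
tcp_pos: [0.5458, -0.333, 0.2422]
eef_rot: [-179.9, 0.3, 180.0]
contact_force: [-0.3, -0.1, -4.0]
gripper_width: 0.0213
```

```bash
python3 -c "
from h import *
go(.558,-.097,.24,-180)
a=load('s9.png')['color'].astype(int);b=load('s10.png')['color'].astype(int);c=load('s8.png')['color'].astype(int)
for x in(330,340):
  for im in (c,a,b): print(x, im[205:225,x-2].sum(1))
"
```

```text
t 40.25 tcp [ 0.5458 -0.333   0.2422] yaw [-179.9     0.34  180.  ] w 0.0213 
  dp [-12.2 236.    1.9] yaw -0.0 rows>= 3.781653199640068 0.00031041354816883644
330 [657 663 688 685 699 691 713 694 364 352 378 292 226 247 250 277 262 269
 288 260]
330 [666 674 679 668 677 680 682 670 336 336 377 273 233 212 232 266 272 254
 264 262]
330 [719 719 726 718 723 726 742 738 384 393 419 328 264 269 284 302 305 303
 308 291]
340 [691 669 661 690 664 692 696 692 696 687 718 734 437 339 385 350 256 275
 260 250]
340 [682 657 676 667 662 678 694 620 655 343 398 387 338 329 348 324 256 252
 260 235]
340 [728 720 718 721 715 723 728 720 729 722 748 764 477 372 410 400 282 310
 303 274]
```

Request:
{"op": "apply_moves", "data": {"commands": [{"grip": 0, "dp": [-12, 236, -5], "yaw": 0}, {"grip": 0, "dp": [-12, 236, -5], "yaw": 0}, {"grip": 0, "dp": [-12, 236, -5], "yaw": 0}, {"grip": 0, "dp": [-12, 236, -5], "yaw": 0}, {"grip": 0, "dp": [-12, 236, -5], "yaw": 0}, {"grip": 0, "dp": [-12, 236, -5], "yaw": 0}, {"grip": 0, "dp": [-12, 236, 50], "yaw": 0}, {"grip": 0, "dp": [-12, 236, 88], "yaw": 0}, {"grip": 0, "dp": [-12, 236, 91], "yaw": 0}, {"grip": 0, "dp": [-12, 236, 91], "yaw": 0}]}}

```text
time_s: 41.5
tcp_pos: [0.5569, -0.0975, 0.1472]
eef_rot: [-180.0, -0.0, 179.9]
contact_force: [0.2, 0.3, -2.8]
gripper_width: 0.0211
```

Request:
{"op": "apply_moves", "data": {"commands": [{"grip": 0, "dp": [0, 0, 2], "yaw": 0}, {"grip": 0, "dp": [0, 0, 2], "yaw": 0}, {"grip": 0.45, "dp": [0, 0, 2], "yaw": 0}, {"grip": 0.45, "dp": [0, 0, 2], "yaw": 0}, {"grip": 0.45, "dp": [0, 0, 2], "yaw": 0}, {"grip": 0.45, "dp": [0, 0, -40], "yaw": 0}, {"grip": 0.45, "dp": [0, 0, -80], "yaw": 0}, {"grip": 0.45, "dp": [0, 0, -90], "yaw": 0}, {"grip": 0.45, "dp": [0, 0, -90], "yaw": 0}]}}

```text
time_s: 42.62
tcp_pos: [0.5568, -0.0965, 0.2371]
eef_rot: [180.0, 0.1, 180.0]
contact_force: [0.4, -0.6, -0.2]
gripper_width: 0.0394
```

```bash
python3 -c "
from h import *
go(.4398,-.3041,.2,-180);print(get_state()['joints'])"
```

```text
t 42.62 tcp [ 0.5568 -0.0965  0.2371] yaw [1.7998e+02 6.0000e-02 1.7998e+02] w 0.0394 
  dp [ 117.  -207.6   36.8] yaw -0.0 rows>= 3.8583826345749914 0.0014071419987805
[ 9.99919025e+00  9.80425059e+00 -1.25704071e+01 -1.46219659e-02
 -6.75587715e+01 -1.00008659e+02]
```

Request:
{"op": "apply_moves", "data": {"commands": [{"grip": 0.45, "dp": [117, -207, 0], "yaw": 0}, {"grip": 0.45, "dp": [117, -207, 0], "yaw": 0}, {"grip": 0.45, "dp": [117, -207, 0], "yaw": 0}, {"grip": 0.45, "dp": [117, -207, 0], "yaw": 0}, {"grip": 0.45, "dp": [117, -207, 37], "yaw": 0}, {"grip": 0.45, "dp": [117, -207, 37], "yaw": 0}, {"grip": 0.45, "dp": [117, -207, 37], "yaw": 0}, {"grip": 0.45, "dp": [117, -207, 37], "yaw": 0}]}}

```text
time_s: 43.62
tcp_pos: [0.4406, -0.3033, 0.2007]
eef_rot: [-180.0, 0.1, -179.9]
contact_force: [0.0, -0.2, -0.3]
gripper_width: 0.0394
```

```bash
python3 -c "
from h import *
go(.4398,-.3041,.022,-180)
c=snap('wrist','w10.png'); print(proj(c,[[.4398,-.3041,.05]]))
snap('scene','sc11.png'); snap('side','s11.png');crop('s11.png',200,120,240,200,3,'a21.png')
for f in('s8','s11'):
  a=load(f+'.png')['color'].astype(int)
  for x in(328,338,280): print(f,x,a[200:235,x].sum(1))"
```

```text
t 43.62 tcp [ 0.4406 -0.3033  0.2007] yaw [-1.7996e+02  7.0000e-02 -1.7994e+02] w 0.0394 
  dp [  1.   -0.6 178.7] yaw 0.001 rows>= 2.859304155426149 0.006000806145926133
[[316.86033984 223.37163844]]
s8 328 [679 671 673 669 658 657 663 688 685 699 691 713 694 364 352 378 292 226
 247 250 277 262 269 288 260 263 279 267 281 266 279 262 278 269 257]
s8 338 [638 629 610 648 698 691 669 661 690 664 692 696 692 696 687 718 734 437
 339 385 350 256 275 260 250 226 191 190 201 184 176 169 255 252 267]
s8 280 [423 445 468 476 462 464 481 444 355 432 420 425 442 267 287 529 394 320
 223 398 644 665 320 365 413 389 733 705 696 690 689 696 696 690 695]
s11 328 [183 165 176 170 142 164 160 149 158 139 149 114 401 423 418 340 363 390
 303 229 231 234 247 272 268 277 259 257 266 260 273 267 273 270 264]
s11 338 [692 660 646 663 643 747 738 739 717 713 695 692 696 691 687 682 690 703
 737 373 330 365 337 252 251 202 190 187 192 170 162 200 247 251 261]
s11 280 [430 405 427 468 441 466 469 442 361 428 410 412 412 198 594 484 391 292
 273 736 363 329 428 403 732 703 694 689 682 690 693 688 692 697 681]
```

View pics/w10.png

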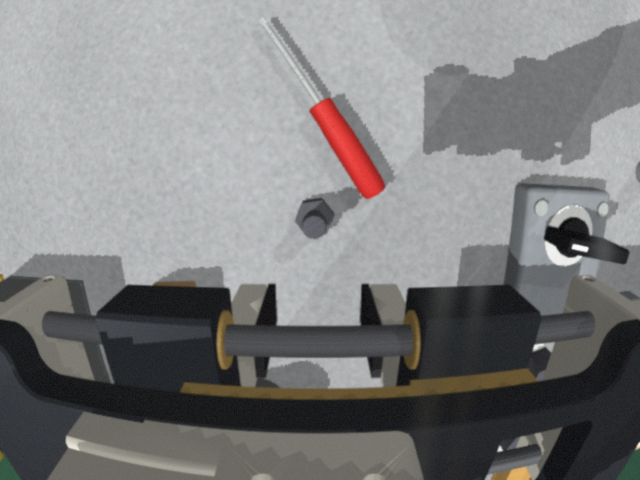

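View pics/a21.png

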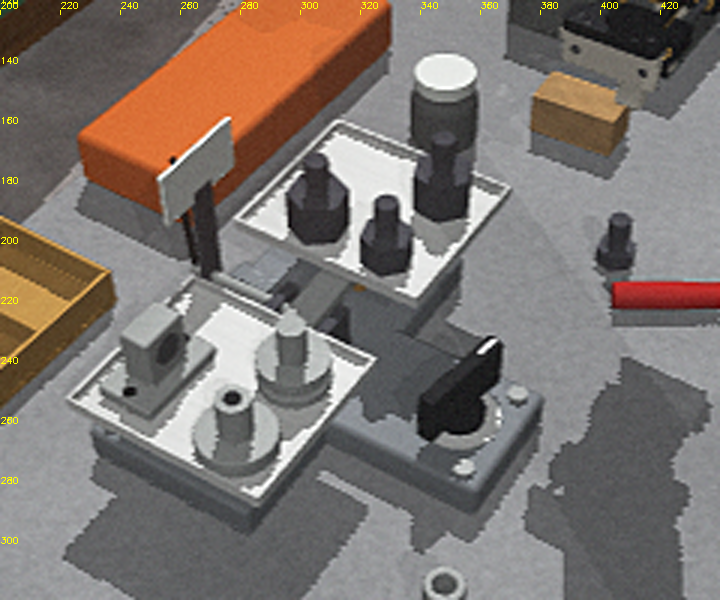

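```bash
python3 -c "
from h import *
c=load('w10.png')
print(pl(c,[(372,197),(385,185),(355,180),(332,165)],.015)); print(pl(c,(315,222),.05))"
```

```text
[[ 0.42259225 -0.25230956  0.015     ]
 [ 0.41093125 -0.24026315  0.015     ]
 [ 0.40666924 -0.26878788  0.015     ]
 [ 0.39284747 -0.29032701  0.015     ]]
[[ 0.43859616 -0.30568926  0.05      ]]
```

Request:
{"op": "apply_moves", "data": {"commands": [{"grip": 0.42, "dp": [1, -2, 60], "yaw": 0}, {"grip": 0.42, "dp": [1, -2, 120], "yaw": 0}, {"grip": 0.42, "dp": [1, -2, 170], "yaw": 0}, {"grip": 0.42, "dp": [1, -2, 178], "yaw": 0}, {"grip": 0.42, "dp": [1, -2, 178], "yaw": 0}, {"grip": 0, "dp": [1, -2, 178], "yaw": 0}, {"grip": 0, "dp": [1, -2, 178], "yaw": 0}, {"grip": 0, "dp": [1, -2, 178], "yaw": 0}, {"grip": 0, "dp": [1, -2, 110], "yaw": 0}, {"grip": 0, "dp": [1, -2, 50], "yaw": 0}, {"grip": 0, "dp": [1, -2, -40], "yaw": 0}, {"grip": 0, "dp": [1, -2, -40], "yaw": 0}]}}

```text
time_s: 45.28
tcp_pos: [0.4394, -0.3059, 0.2443]
eef_rot: [-179.9, 0.3, 180.0]
contact_force: [0.4, -0.7, -4.0]
gripper_width: 0.0212
```

```bash
python3 -c "
from h import *
go(.632,-.183,.24,-180)"
```

```text
t 45.27 tcp [ 0.4394 -0.3059  0.2443] yaw [-179.9     0.32  180.  ] w 0.0212 
  dp [-192.6  123.     5.1] yaw -0.0 rows>= 3.657087735390861 0.00040289867795457714
```

Request:
{"op": "apply_moves", "data": {"commands": [{"grip": 0, "dp": [-192, 123, 0], "yaw": 0}, {"grip": 0, "dp": [-192, 123, 0], "yaw": 0}, {"grip": 0, "dp": [-192, 123, 0], "yaw": 0}, {"grip": 0, "dp": [-192, 123, 0], "yaw": 0}, {"grip": 0, "dp": [-192, 123, 0], "yaw": 0}, {"grip": 0, "dp": [-192, 123, 0], "yaw": 0}, {"grip": 0, "dp": [-192, 123, 60], "yaw": 0}, {"grip": 0, "dp": [-192, 123, 100], "yaw": 0}, {"grip": 0, "dp": [-192, 123, 109], "yaw": 0}, {"grip": 0, "dp": [-192, 123, 109], "yaw": 0}, {"grip": 0, "dp": [-192, 123, 109], "yaw": 0}]}}

```text
time_s: 46.65
tcp_pos: [0.6318, -0.1831, 0.1331]
eef_rot: [-180.0, 0.2, 180.0]
contact_force: [0.1, -0.5, -1.9]
gripper_width: 0.0212
```

Request:
{"op": "apply_moves", "data": {"commands": [{"grip": 0, "dp": [0, 0, 4], "yaw": 0}, {"grip": 0, "dp": [0, 0, 4], "yaw": 0}, {"grip": 0, "dp": [0, 0, 4], "yaw": 0}]}}

```text
time_s: 47.02
tcp_pos: [0.6307, -0.1826, 0.127]
eef_rot: [180.0, 0.0, 180.0]
contact_force: [-0.9, 1.2, -1.4]
gripper_width: 0.0208
```

Request:
{"op": "apply_moves", "data": {"commands": [{"grip": 0, "dp": [0, 0, 1], "yaw": 0}, {"grip": 0.42, "dp": [0, 0, 1], "yaw": 0}, {"grip": 0.42, "dp": [0, 0, 1], "yaw": 0}, {"grip": 0.42, "dp": [0, 0, 1], "yaw": 0}, {"grip": 0.42, "dp": [0, 0, -40], "yaw": 0}, {"grip": 0.42, "dp": [0, 0, -90], "yaw": 0}, {"grip": 0.42, "dp": [0, 0, -110], "yaw": 0}, {"grip": 0.42, "dp": [0, 0, -110], "yaw": 0}]}}

```text
time_s: 48.02
tcp_pos: [0.6316, -0.1828, 0.239]
eef_rot: [-180.0, 0.2, 180.0]
contact_force: [-0.6, -1.0, 0.1]
gripper_width: 0.0368
```

```bash
python3 -c "
from h import *
go(.4535,-.033,.2,-98)"
```

```text
t 48.02 tcp [ 0.6316 -0.1828  0.239 ] yaw [-179.99    0.23  180.  ] w 0.0368 
  dp [178.3 149.8  38.2] yaw -1.431 rows>= 3.7754479780096624 7.663922808807346
```

Now move above the handle; the beam settles meanwhile.

Request:
{"op": "apply_moves", "data": {"commands": [{"grip": 0.5, "dp": [178, 150, 0], "yaw": 0}, {"grip": 0.5, "dp": [178, 150, 0], "yaw": 0}, {"grip": 0.5, "dp": [178, 150, 0], "yaw": 0}, {"grip": 0.5, "dp": [178, 150, 38], "yaw": -1.431}, {"grip": 0.5, "dp": [178, 150, 38], "yaw": -1.431}, {"grip": 0.5, "dp": [178, 150, 38], "yaw": -1.431}, {"grip": 0.5, "dp": [178, 150, 38], "yaw": -1.431}, {"grip": 0.5, "dp": [178, 150, 38], "yaw": -1.431}, {"grip": 0.5, "dp": [178, 150, 38], "yaw": -1.431}, {"grip": 0.5, "dp": [178, 150, 38], "yaw": -1.431}, {"grip": 0.5, "dp": [178, 150, 38], "yaw": -1.431}, {"grip": 0.5, "dp": [178, 150, 38], "yaw": -1.431}]}}

```text
time_s: 49.52
tcp_pos: [0.4521, -0.0328, 0.1978]
eef_rot: [179.9, -0.0, -98.1]
contact_force: [0.2, 0.2, 0.1]
gripper_width: 0.0436
```

Request:
{"op": "apply_moves", "data": {"commands": [{"grip": 0.5, "dp": [0, 0, 0], "yaw": 0}, {"grip": 0.5, "dp": [0, 0, 0], "yaw": 0}, {"grip": 0.5, "dp": [0, 0, 0], "yaw": 0}, {"grip": 0.5, "dp": [0, 0, 0], "yaw": 0}, {"grip": 0.5, "dp": [0, 0, 0], "yaw": 0}, {"grip": 0.5, "dp": [0, 0, 0], "yaw": 0}, {"grip": 0.5, "dp": [0, 0, 0], "yaw": 0}, {"grip": 0.5, "dp": [0, 0, 0], "yaw": 0}]}}

```text
time_s: 50.52
tcp_pos: [0.4527, -0.0326, 0.1987]
eef_rot: [180.0, -0.0, -98.0]
contact_force: [-0.8, 0.0, 0.2]
gripper_width: 0.0437
```

```bash
python3 -c "
from h import *
go(.4535,-.033,.072,-98);print(get_state()['joints'])
c=snap('wrist','w11.png'); print(proj(c,[[.4535,-.033,.093]]))
snap('scene','sc12.png'); snap('side','s12.png');crop('s12.png',200,120,240,200,3,'a22.png');crop('sc12.png',180,140,250,200,3,'a23.png')
for f in('side0','s8','s11','s12'):
  a=load(f+'.png')['color'].astype(int)
  for x in(280,): print(f,x,a[210:235,x].sum(1))"
```

```text
t 50.52 tcp [ 0.4527 -0.0326  0.1987] yaw [180.    -0.   -98.02] w 0.0437 
  dp [  0.3  -0.9 126.7] yaw -0.0 rows>= 2.0275050824683554 0.0019279939450396377
[ 2.08778389e+01  5.00008570e-01 -2.83399880e+01  1.49666991e-03
 -6.11609908e+01 -2.88991904e+01]
[[317.08222292 238.64330719]]
side0 280 [442 456 445 407 580 479 521 750 341 436 452 424 752 713 712 704 696 703
 706 710 705 710 701 699 703]
s8 280 [420 425 442 267 287 529 394 320 223 398 644 665 320 365 413 389 733 705
 696 690 689 696 696 690 695]
s11 280 [410 412 412 198 594 484 391 292 273 736 363 329 428 403 732 703 694 689
 682 690 693 688 692 697 681]
s12 280 [410 420 418 409 574 473 414 695 379 343 424 419 691 720 706 702 689 693
 700 689 697 701 693 688 698]
```

View pics/w11.png

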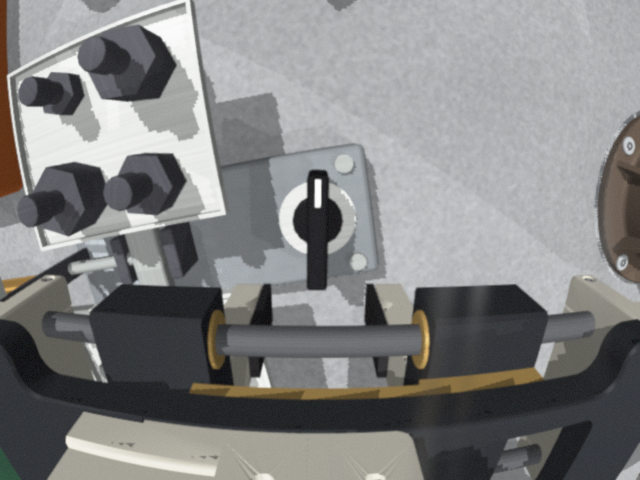

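View pics/a22.png

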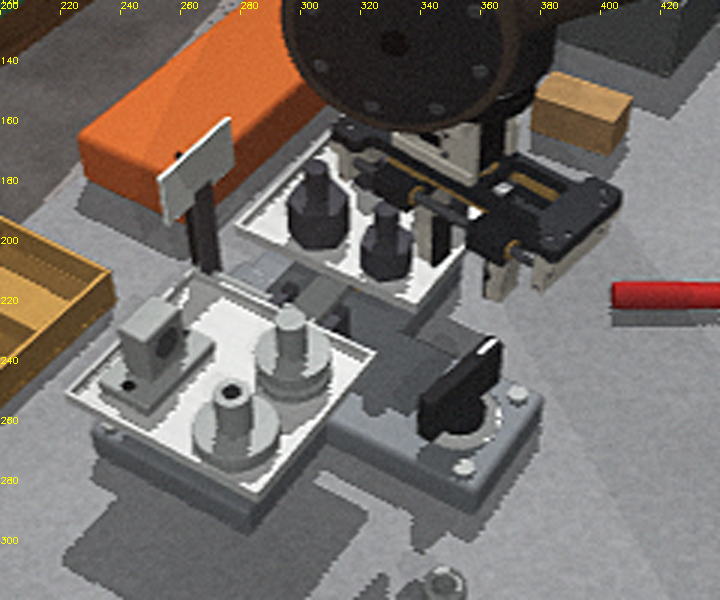

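View pics/a23.png

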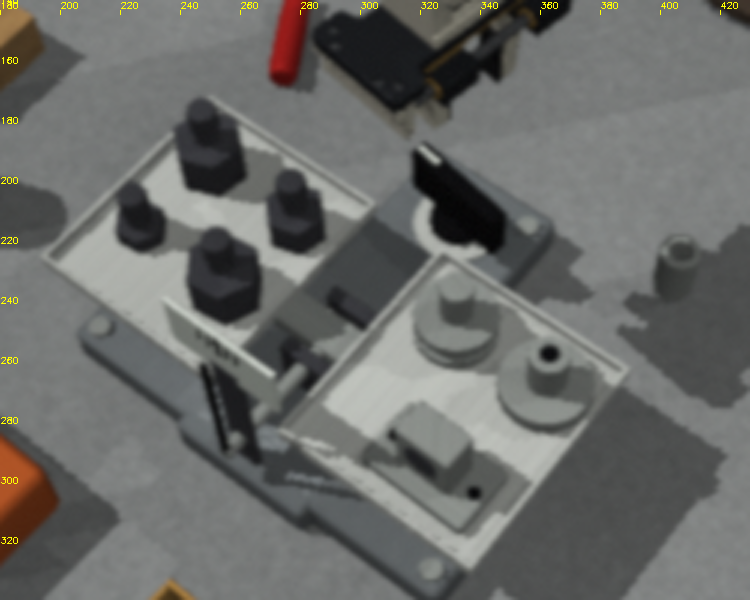

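Request:
{"op": "apply_moves", "data": {"commands": [{"grip": 0.5, "dp": [0, 0, 0], "yaw": 0}, {"grip": 0.5, "dp": [0, 0, 0], "yaw": 0}, {"grip": 0.5, "dp": [0, 0, 0], "yaw": 0}, {"grip": 0.5, "dp": [0, 0, 0], "yaw": 0}, {"grip": 0.5, "dp": [0, 0, 0], "yaw": 0}, {"grip": 0.5, "dp": [0, 0, 0], "yaw": 0}, {"grip": 0.5, "dp": [0, 0, 0], "yaw": 0}, {"grip": 0.5, "dp": [0, 0, 0], "yaw": 0}, {"grip": 0.5, "dp": [0, 0, 0], "yaw": 0}, {"grip": 0.5, "dp": [0, 0, 0], "yaw": 0}, {"grip": 0.5, "dp": [0, 0, 0], "yaw": 0}, {"grip": 0.5, "dp": [0, 0, 0], "yaw": 0}]}}

```text
time_s: 52.18
tcp_pos: [0.4527, -0.0326, 0.1987]
eef_rot: [180.0, 0.0, -98.0]
contact_force: [-0.1, 0.3, -0.3]
gripper_width: 0.0436
```

```bash
python3 -c "
from h import *
go(.4537,-.033,.072,-98)
snap('side','s13.png')
def edge(f,x,r0,r1,thr):
  a=load(f+'.png')['color'].astype(float).sum(2)[r0:r1,x]; return a
A=[load(f+'.png')['color'].astype(float) for f in('side0','s12','s13','s11')]
# vertical shift of part-pan front edge / rear rim vs locked picture, subpixel by phase correlation on a window
def sh(a,b,y0,y1,x0,x1):
  g=lambda m:cv2.cvtColor(m.astype(np.float32)/255,cv2.COLOR_RGB2GRAY)[y0:y1,x0:x1].astype(np.float64)
  return cv2.phaseCorrelate(g(a),g(b),cv2.createHanningWindow((x1-x0,y1-y0),cv2.CV_64F))
for i,n in((1,'s12'),(2,'s13'),(3,'s11')): print(n,'left corner',sh(A[0],A[i],235,265,212,240),'right rim',sh(A[0],A[i],225,260,305,335),'W left',sh(A[0],A[i],180,215,268,295))"
```

```text
t 52.17 tcp [ 0.4527 -0.0326  0.1987] yaw [180.     0.   -98.02] w 0.0436 
  dp [  0.2  -1.1 126.7] yaw -0.0 rows>= 2.027585164443691 0.002105535912642791
s12 left corner ((-0.15217492734961624, 0.36318641701855015), 0.7081391704297233) right rim ((0.08158598630766711, 0.36240672783279493), 0.8937666719078111) W left ((0.4654389661834202, -0.5758345835457561), 1.0380008408071186)
s13 left corner ((-0.20584216370278163, 0.27140263003890297), 0.7245027030304245) right rim ((0.05502948340126146, 0.23622133207303264), 0.9054477501369427) W left ((0.44935109186807765, -0.46797379317586163), 0.9994934440349421)
s11 left corner ((0.4799936310957058, 1.1811424074198964), 0.8778836748071551) right rim ((0.15351533418160557, 2.0083015155430193), 0.8760625027559624) W left ((0.3032863049712997, -2.115237905551215), 0.9909108905189958)
```

Request:
{"op": "apply_moves", "data": {"commands": [{"grip": 0.5, "dp": [0, -1, 0], "yaw": 0}, {"grip": 0.5, "dp": [0, -1, 0], "yaw": 0}, {"grip": 0.5, "dp": [0, -1, 0], "yaw": 0}, {"grip": 0.5, "dp": [0, -1, 0], "yaw": 0}, {"grip": 0.5, "dp": [0, -1, 0], "yaw": 0}, {"grip": 0.5, "dp": [0, -1, 0], "yaw": 0}, {"grip": 0.5, "dp": [0, -1, 0], "yaw": 0}, {"grip": 0.5, "dp": [0, -1, 0], "yaw": 0}, {"grip": 0.5, "dp": [0, -1, 0], "yaw": 0}]}}

```text
time_s: 53.35
tcp_pos: [0.4537, -0.0328, 0.1987]
eef_rot: [-180.0, 0.0, -98.0]
contact_force: [-0.7, 0.1, -0.2]
gripper_width: 0.0437
```

```bash
python3 -c "
from h import *
snap('side','s14.png');snap('scene','sc14.png')
A=[load(f+'.png')['color'] for f in('side0','s7','s11','s13','s14')]
def sh(a,b,y0,y1,x0,x1):
  g=lambda m:cv2.cvtColor(m,cv2.COLOR_RGB2GRAY)[y0:y1,x0:x1].astype(np.float64)
  return np.round(cv2.phaseCorrelate(g(a),g(b),cv2.createHanningWindow((x1-x0,y1-y0),cv2.CV_64F))[0],2)
for b in A[1:]: print([sh(A[0],b,*w) for w in((235,265,212,240),(225,260,305,335),(180,215,268,295))],[sh(A[1],b,*w) for w in((225,290,235,290),(225,260,305,335),(180,215,268,295))])
ims=[cv2.resize(cv2.imread('pics/'+f)[145:215,240:285],None,fx=5,fy=5,interpolation=cv2.INTER_CUBIC) for f in('side0.png','s8.png','s14.png')]
cv2.imwrite('pics/p1.png',np.hstack(ims))"
```

```text
[array([0.06, 0.28]), array([0.08, 0.24]), array([ 0.68, -0.59])] [array([0., 0.]), array([0., 0.]), array([0.5, 0. ])]
[array([0.45, 1.17]), array([0.17, 2.02]), array([ 0.31, -2.11])] [array([0.22, 2.18]), array([0.15, 2.01]), array([ 0.31, -1.49])]
[array([-0.19,  0.26]), array([0.06, 0.25]), array([ 0.44, -0.46])] [array([0.07, 0.21]), array([-0.02,  0.35]), array([ 0.54, -0.22])]
[array([-0.31,  0.29]), array([-0.02,  0.26]), array([ 0.5 , -0.55])] [array([0.04, 0.23]), array([-0.11,  0.43]), array([ 0.43, -0.29])]
```

View pics/p1.png

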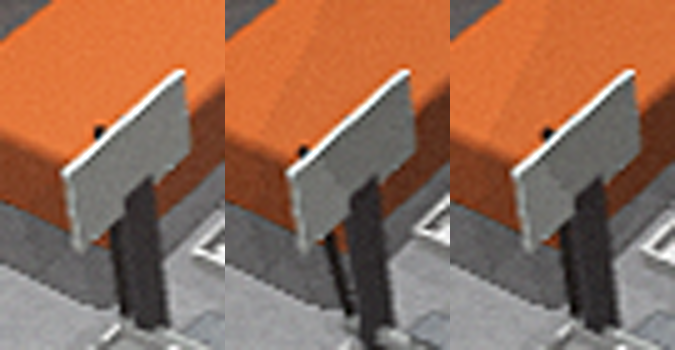

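```bash
python3 -c "
from h import *
go(.480,-.066,.18,-180)"
```

```text
t 53.45 tcp [ 0.4537 -0.0328  0.1987] yaw [180.    -0.   -98.02] w 0.0436 
  dp [ 29.2 -30.7  18.7] yaw 1.431 rows>= 0.7415895693551765 7.661467198124073
```

Request:
{"op": "apply_moves", "data": {"commands": [{"grip": 0, "dp": [29, -31, 19], "yaw": 1.431}, {"grip": 0, "dp": [29, -31, 19], "yaw": 1.431}, {"grip": 0, "dp": [29, -31, 19], "yaw": 1.431}, {"grip": 0, "dp": [29, -31, 19], "yaw": 1.431}, {"grip": 0, "dp": [29, -31, 19], "yaw": 1.431}, {"grip": 0, "dp": [29, -31, 19], "yaw": 1.431}, {"grip": 0, "dp": [29, -31, 19], "yaw": 1.431}, {"grip": 0, "dp": [29, -31, 19], "yaw": 1.431}, {"grip": 0, "dp": [29, -31, 19], "yaw": 1.431}]}}

```text
time_s: 54.58
tcp_pos: [0.4803, -0.0658, 0.1797]
eef_rot: [180.0, -0.0, -180.0]
contact_force: [0.1, 0.1, -0.5]
gripper_width: 0.0006
```

```bash
python3 -c "
from h import *
go(.480,-.066,.065,-180)
c=snap('wrist','w12.png');print(proj(c,[[.48,-.066,.09],[.4493,-.0627,.093]]))"
```

```text
t 54.58 tcp [ 0.4803 -0.0658  0.1797] yaw [ 180.     -0.   -179.96] w 0.0006 
  dp [  0.3  -0.2 114.7] yaw 0.001 rows>= 1.8351496750562357 0.003521035800077851
[[317.25718797 245.15154568]
 [322.22407443 202.55555379]]
```

View pics/w12.png

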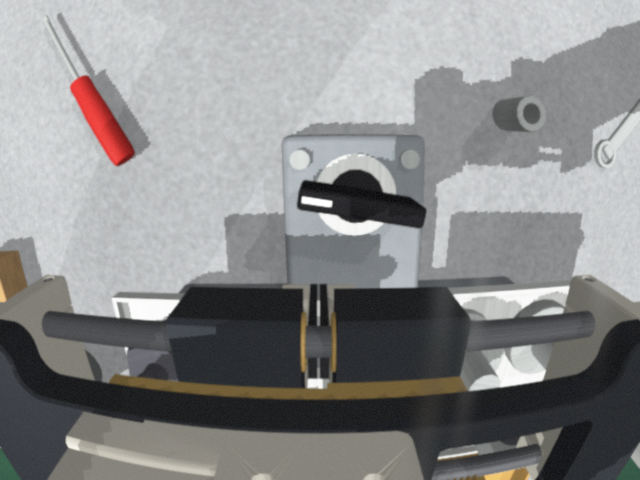

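Request:
{"op": "apply_moves", "data": {"commands": [{"grip": 0, "dp": [0, 0, 60], "yaw": 0}, {"grip": 0, "dp": [0, 0, 105], "yaw": 0}, {"grip": 0, "dp": [0, 0, 115], "yaw": 0}, {"grip": 0, "dp": [0, 0, 115], "yaw": 0}, {"grip": 0, "dp": [10, -1, 115], "yaw": 0}, {"grip": 0, "dp": [17, -6, 115], "yaw": 0}, {"grip": 0, "dp": [23, -8, 115], "yaw": 0}, {"grip": 0, "dp": [29, -10, 115], "yaw": 0}, {"grip": 0, "dp": [36, -9, 115], "yaw": 0}, {"grip": 0, "dp": [42, -7, 115], "yaw": 0}, {"grip": 0, "dp": [50, -2, 115], "yaw": 0}, {"grip": 0, "dp": [56, 3, 115], "yaw": 0}]}}

```text
time_s: 56.12
tcp_pos: [0.4296, -0.0624, 0.0683]
eef_rot: [180.0, 0.7, -179.9]
contact_force: [10.7, -9.6, 2.2]
gripper_width: 0.0006
```

Request:
{"op": "apply_moves", "data": {"commands": [{"grip": 0, "dp": [0, 2, 0], "yaw": 0}, {"grip": 0, "dp": [0, 4, 0], "yaw": 0}, {"grip": 0, "dp": [0, 4, 0], "yaw": 0}]}}

```text
time_s: 56.5
tcp_pos: [0.4277, -0.0602, 0.068]
eef_rot: [-179.9, 0.4, -179.9]
contact_force: [8.6, -18.9, 7.2]
gripper_width: 0.0004
```

```bash
python3 -c "
from h import *
s=get_state();print(s['contact_force'],s['moment'],s['tcp_pos'])
c=snap('wrist','w13.png')"
```

```text
[  8.64565481 -18.89832764   7.16544964] [-6.75152289 -2.9472239  -0.14721911] [ 0.42773963 -0.06018203  0.06799697]
```

View pics/w13.png

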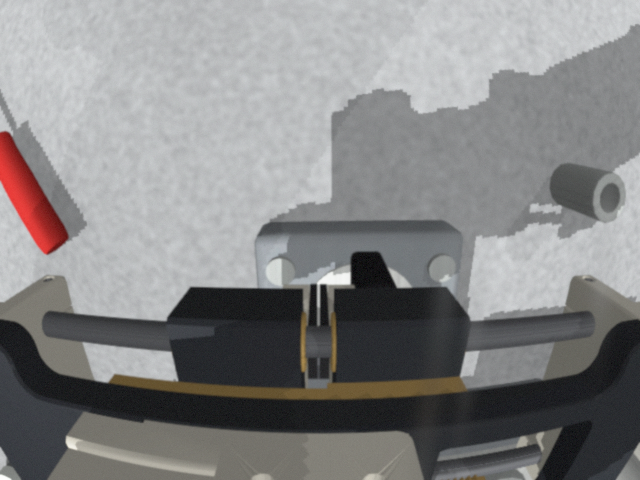

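Request:
{"op": "apply_moves", "data": {"commands": [{"grip": 0, "dp": [0, 2, 0], "yaw": 0}, {"grip": 0, "dp": [0, 4, 0], "yaw": 0}, {"grip": 0, "dp": [0, 4, 0], "yaw": 0}]}}

```text
time_s: 56.92
tcp_pos: [0.4275, -0.0593, 0.0681]
eef_rot: [-179.6, 0.4, -179.8]
contact_force: [16.1, -47.2, 5.4]
gripper_width: 0.0002
```

```bash
python3 -c "
from h import *
s=get_state();print(s['contact_force'],s['moment'],s['tcp_pos'])
c=snap('scene','sc15.png');crop('sc15.png',270,160,130,100,6,'b3.png')"
```

```text
[ 16.0837637  -47.23804746   5.35568132] [-16.68889084  -5.80630811  -0.27752372] [ 0.42748671 -0.05934246  0.06812379]
```

View pics/b3.png

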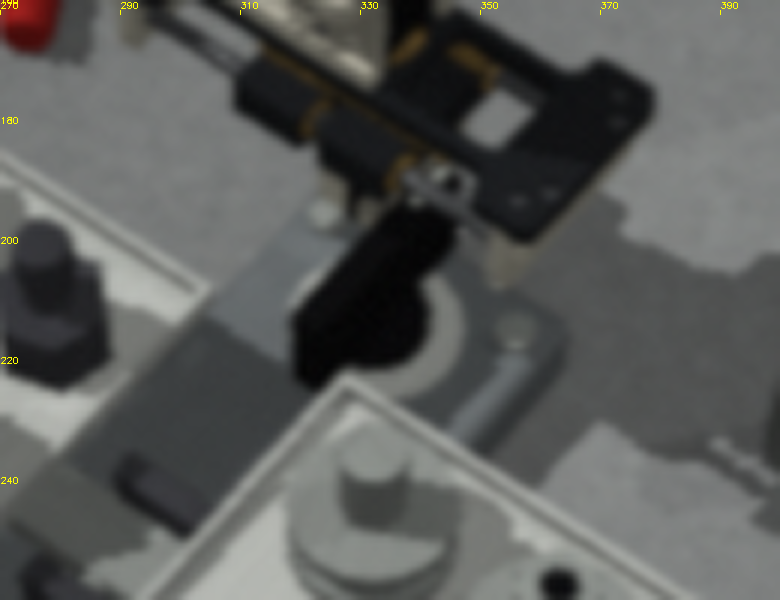

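Request:
{"op": "apply_moves", "data": {"commands": [{"grip": 0, "dp": [0, -8, 0], "yaw": 0}, {"grip": 0, "dp": [0, -18, 0], "yaw": 0}, {"grip": 0, "dp": [0, -18, -50], "yaw": 0}, {"grip": 0, "dp": [0, -18, -110], "yaw": 0}, {"grip": 0, "dp": [60, -60, -140], "yaw": 0}, {"grip": 0, "dp": [60, -100, -140], "yaw": 0}, {"grip": 0, "dp": [60, -150, -140], "yaw": 0}, {"grip": 0, "dp": [60, -150, -140], "yaw": 0}]}}

```text
time_s: 57.98
tcp_pos: [0.3633, -0.2071, 0.2051]
eef_rot: [180.0, 0.0, 179.7]
contact_force: [-0.1, 0.3, -0.7]
gripper_width: 0.0003
```

```bash
python3 -c "
from h import *
c=snap('scene','sc16.png');snap('side','s16.png');crop('sc16.png',190,140,230,190,3,'b4.png');crop('sc16.png',270,160,130,100,6,'b5.png');crop('s16.png',200,120,240,200,3,'b6.png')
for f in ('scene0.png','sc16.png'):
  im=cv2.imread('pics/'+f)[175:235,310:350].max(2)<25
  ys,xs=np.nonzero(im[:25]);print(f,len(xs),xs.mean()+310,ys.mean()+175)
A=[load(f+'.png')['color'] for f in('side0','s16')]
def sh(a,b,y0,y1,x0,x1):
  g=lambda m:cv2.cvtColor(m,cv2.COLOR_RGB2GRAY)[y0:y1,x0:x1].astype(np.float64)
  return np.round(cv2.phaseCorrelate(g(a),g(b),cv2.createHanningWindow((x1-x0,y1-y0),cv2.CV_64F))[0],2)
print(sh(A[0],A[1],225,260,305,335))"
```

```text
scene0.png 70 339.14285714285717 196.5
sc16.png 70 339.7142857142857 196.3857142857143
[-0.06  0.05]
```

View pics/b5.png

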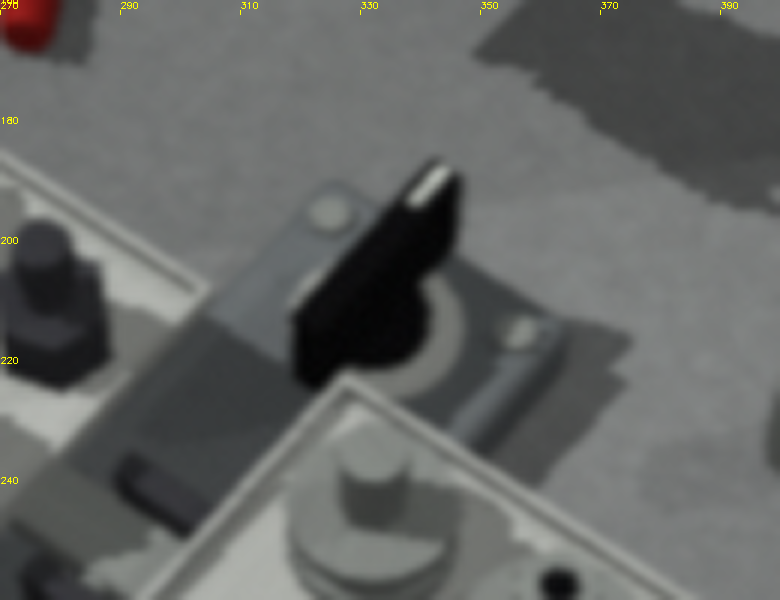

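View pics/b6.png

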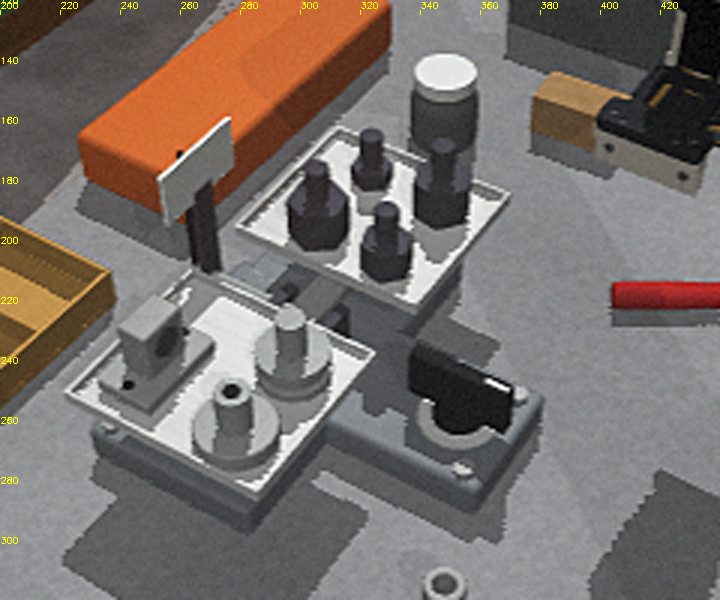

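View pics/sc16.png

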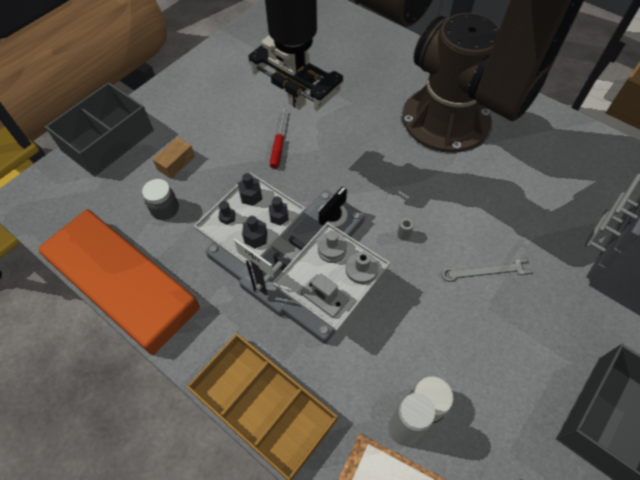

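```bash
python3 -c "
from plant import close_job
print(close_job())"
```

```text
the job is handed in; nothing more can be done
None
```

The job is handed in: the gear blank, pulley and housing stand on the part pan, all four weights (1.8 kg) stand on the weight pan, and the handle is locked. There was no flange on the bench. It took about 58 s of robot time, and `close_job` gave no verdict.

**Handle moved by itself early on:** while I was placing the second part, I found the handle turned about 0.4 rad towards free, and I never found the cause. I had not touched it that I could see. I placed the housing, turned the handle back to its stop and let go with no weights on. Only then did I turn it fully free, and the part pan dropped.

**Balance:** with both 600 g weights on, the beam was still on its stop. Adding the 400 g brought it to about half that tilt, and adding the 200 g levelled it. It then stayed untouched for about 5 s. The pan edges and the pointer both put the remaining tilt at about 0.01 rad, inside the 0.02 limit. The estimates spread from about 0.007 to 0.017 rad, because that is less than a pixel in the images.

**Locking:** I pushed the handle back with the closed fingers, since turning a grip there would have passed within a few millimetres of the 400 g knob. The force rose to about 50 N at the stop.

**Last check:** in the final pictures the handle is within about half a pixel of its starting place, and the part pan is within 0.1 pixel of its locked height. Parts and weights are upright, and the other things on the bench look unmoved.

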